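Clamp the ceramic capacitor with the coupler's coarse and fine knobs

ROBOT

A 6-joint arm with a two-finger parallel gripper is mounted at the origin on the work surface. World frame = base frame: x ahead of the robot, y to its left, z up, the work surface at z = 0. Lengths are in m, angles in rad, forces in N, time in s.
With the tool pointing down it reaches from about 0.3 to 0.775 m from the base axis. Payload 14.6 kg.
Tool frame: the origin (TCP) lies on the centre line of the jaws, within the pads' length; the fingertips stand 8 mm ahead of it and the grasp point (between the pads) lies 11 mm behind it; z points along the fingers, y is the direction in which the jaws open and shut (so a half turn about z gives the same grasp; the last joint's range is limited). The gripper opens to 94 mm and grips with 3 to 60 N. Pads are 16 mm wide; open, the fingers measure 119 mm over their backs; the gripper's body (75 mm by 177 mm) begins 78 mm behind the grasp point.
Start: joints at [1.124, 0.3, 1.521, -0, 1.321, -0.067], TCP at [0.204, 0.511, 0.186] pointing down, gripper open.
Joint ranges: [-3.03, 3.03], [-0.79, 2.21], [0.23, 2.52], [-1.04, 4.18], [0, 3.07], [-2.55, 2.55]. Speed limits (rad/s): [2.22, 2.22, 2.57, 3.14, 3.14, 3.14].

INTERFACE

Orientations are given as a rotation vector (axis times angle).
In Python, from rig import ctrl, viewer gives the robot as it stands. The module is installed in compiled form; this text tells all that it offers.
- The arm moves only by the tool send_rows, never from a script. Its argument "plan" is a list of rows, each a list of 2 entries, a list of its own where there are three numbers: the shift along the tool's x, y, z in units of 25 mm (1.0 is 25 mm), then the turn about the tool's z in rad. A call has 1 to 8 rows; each row is the pose to reach, as a shift and turn from the pose commanded when the call began, along the tool's axes at that moment; what a row does not reach only later rows make up. A row lasts 1/10 s, in which the tool goes at most 50 mm and 8.59 degrees, less where a joint would pass 70% of its speed; a pose out of reach is approached as far as the arm can. A call with a gripper value outside its range is refused whole. "fingers" is the opening, from 0 (shut) to 1 (fully open), set as the call begins (left out, the last holds). The fingers move at their own pace and stop on an object; "grip_force" is the grip in N (left out, the last holds). Time passes only in rows, so rows that repeat a pose let the fingers close. It gives the time, the measured TCP pose, the force and the opening at its end, in the units of the state.
- ctrl.observe(): the state, without advancing time (a new reading comes with each control period).
- viewer.read_camera(name): name is "scene" or "side" or "wrist"; returns (picture, depth): 384x512x3 uint8, red, green, blue; 384x512 float32, m along the optical axis (not along the pixel's ray), 0 where there is no reading.
- viewer.camera_model(name): a dict with "fx", "fy", "cx", "cy" (pixels), "D" ([k1, k2, p1, p2, k3] as OpenCV has them; the pictures are not rectified), "extrinsics" (4x4, takes a point from camera to world coordinates). Camera axes: x right, y down, z forward; pixel columns grow to the right and rows downward; lengths in m; the calibration is good to about 2 mm. A picture is of the moment at which its call begins: read the wrist's pose just before it. camera_model takes no time and is no camera call; for the wrist camera it gives the pose at the moment of the call.
- ctrl.close_job(): hands the job in, once; it reports no verdict.
The state is a dict: "time_s": time; "joint_positions": joint angles; "joint_velocities": joint speeds; "joint_efforts": joint torques, N m; "tool_pos": TCP position; "eef_rot": TCP orientation; "ft_force": force on the tool from outside, world axes, zero at the start; "ft_torque": the same for the moment, N m; "gripper_width": opening from 0.0 (shut) to 1.0 (fully open).
Only numpy, scipy, OpenCV 4.12 (cv2) and the standard library are available. Lean on these libraries where they do the work, as an engineer would, in place of code of your own. Each camera call takes 0.05 s, during which the arm holds its last target.

TASK

Clamp the white ceramic capacitor that lies in the antenna coupler's holder: turn the large outer knob clockwise until the copper contact has pushed the capacitor home against the brass one and the red needle of the pressure gauge stands in the yellow band, leaving the inner knob alone meanwhile. Then turn the small inner knob on top of it clockwise until the needle stands in the green band, and let go. Go gently: the needle must not enter the green band before the inner knob is used, and must never reach the red band, where the ceramic cracks; do not push the other loose things about.

Things in the scene. Friction and masses are not known exactly. Their poses are not given: they have to be found in the camera images.
- coupler: antenna coupler, dark grey case 220 (x) x 300 (y) x 90 mm high, light grey top panel; fixed. Origin: centre of its underside, z up. On the panel, in its frame: upright knob pair at x -45, y -80 mm; flat round gauge (110 mm across, 12 mm high) at about x 40, y 0; capacitor holder, a white trough along x at y 105, reaching 32 mm above the panel
- outer_grip (a point): on the axis of the large black outer knob (coarse drive), 26 mm above the panel: grip here. Round, 50 mm across, 4 to 34 mm above the panel, 60 mm clear all round. Clockwise from above drives the copper contact forward 8 mm per rad, so 4 rad of needle per rad once clamped; stiff: 0.18 N m plus 0.008 N m per newton of clamping; stays where left. Needs 1.5 to 4.3 rad, so several grasps
- inner_grip (a point): on the axis of the small silvery inner knob (fine drive, same axis as the outer), 56 mm above the panel: grip here. Round, 24 mm across, 34 to 66 mm above the panel. Clockwise from above moves the sprung brass contact towards the capacitor, 0.9 mm per rad: about 5 N or 0.45 rad of needle per rad once clamped. Friction 0.05 N m; stays where left; turns independently of the outer knob
- inner_mark (a point): white mark on the top of the inner knob, 11 mm from its axis; it goes round with the inner knob
- gauge (a joint): angle (rad) of the gauge's red needle: 0 at rest, growing clockwise by 0.09 rad per newton on the sprung brass contact; it moves only once the capacitor presses there. Yellow band 0.18 to 0.72, green 0.81 to 1.26, red from 1.8. At rest it points to the coupler's +y, 0.35 rad turned towards -x
- contact: the copper contact (20 mm across) at the -x end of the trough, driven along the coupler's +x by the outer knob. Origin: centre of its front face
- cap: the white ceramic capacitor, a round rod 24 mm in diameter and 50 mm long with steel end caps and a blue ring, lying loose along the coupler's x in the trough, 1 to 19 mm short of the brass contact. Origin: on its underside, midway along
- fine_block: the steel block (16 x 32 x 28 mm) at the +x end of the trough, moved by the inner knob; origin on the trough's axis, mid-block. It carries the gauge and the sprung brass contact (22 mm across, 6 N per mm), whose face stands somewhere from 18 to 26 mm in front (-x) of the block's origin: its setting differs each time and is not reported, so the touch must be found by feel and gauge
- tray: loose grey tray 90 x 70 x 25 mm, a bystander; origin: centre of underside
- spare: brown spare capacitor lying in the tray, a bystander, 24 mm by 50 mm
- mic: black hand microphone 85 x 50 x 28 mm, a bystander
- screwdriver: screwdriver lying between the coupler and the robot, a bystander
- mug: blue mug 76 mm across, 85 mm high, a bystander
- connector: small brass and steel coaxial connector, 30 mm long, a bystander
- tin: tin can 60 mm across, 70 mm high, a bystander
Not all that is in view belongs to the job. Of the things like the cap, leave any that is black or pink; of the rest the smaller one is meant.

How it is judged:
On the way, in this order (a step that is already met when the one before it is completed fails the run):
1. with the outer knob, the inner one not yet turned, the capacitor is pushed home on the brass contact and the needle stands in the yellow band (0.18 to 0.72 rad) (value of joint gauge between 0.18 and 0.72 rad and contact force between cap and fine_block above 1 N and distance of inner_mark from where it was at the start of the episode below 0.003 m), for 0.3 s.
2. with the inner knob, turned by at least 0.17 rad, the needle is brought into the green band (0.81 to 1.26 rad) (value of joint gauge between 0.81 and 1.26 rad and contact force between cap and fine_block above 6 N and distance of inner_mark from where it was at the start of the episode above 0.0018 m), for 0.3 s.
At the end, for the whole second after the job is handed in: the knobs are let go, the needle rests in the green band (0.81 to 1.26 rad, 9 to 14 N) and the capacitor is at rest, clamped against the brass contact with at least 6 N (value of joint gauge between 0.81 and 1.26 rad and contact force between cap and fine_block above 6 N and linear speed of cap below 0.01 m/s); the robot touches nothing.
It fails at once if the needle reaches the red band (1.8 rad) or the capacitor is pressed on the brass contact with over 21 N (value of joint gauge above 1.8 rad or contact force between cap and fine_block above 21 N).
It fails at once if the needle enters the green band (0.81 rad) before the inner knob is turned (value of joint gauge above 0.81 rad and distance of inner_mark from where it was at the start of the episode below 0.0012 m).
It fails at once if a bystander is pushed more than 20 mm from its place (distance of any of tray, spare, mic, screwdriver, mug, connector, tin from where it was at the start of the episode above 0.02 m).
It also fails if it takes over 70 s, if anything falls off the work surface, if the arm or the gripper's body presses on something with over 40 N, if the wrist force passes 120 N, or if a joint passes its speed limit or range.

## Working session

There is one attempt and no reset: what is moved stays moved. The work goes in short steps, Python scripts to look and compute and a tool call to move; the robot and the scene stay as the last step left them, time stands still between calls to the robot, and variables do not carry over. Pictures are saved under pics/ and viewed, and the job is handed in when it is done.

Besides the shell and the picture viewer there is one more tool, called by a JSON object that holds its "method" and its "body". send_rows: Moves the arm, as the interface text tells. Its arguments: {"type":"object","properties":{"plan":{"type":"array","items":{"type":"array"}},"fingers":{"type":"number"},"grip_force":{"type":"number"}},"required":["plan"]}

```bash
mkdir -p pics
cat > h.py <<'E'
import numpy as np,cv2
from rig import ctrl,viewer
def snap(n,fn):
    m=viewer.camera_model(n); p,d=viewer.read_camera(n)
    cv2.imwrite('pics/'+fn+'.png',p[:,:,::-1]); np.savez('pics/'+fn+'.npz',p=p,d=d,**{k:np.array(m[k]) for k in m})
    return p,d,m
def load(fn):
    z=np.load('pics/'+fn+'.npz'); return z['p'],z['d'],{k:z[k] for k in ['fx','fy','cx','cy','D','extrinsics']}
def K(m): return np.array([[m['fx'],0,m['cx']],[0,m['fy'],m['cy']],[0,0,1.]])
def ray(m,uv):
    q=cv2.undistortPoints(np.array(uv,float).reshape(-1,1,2),K(m),np.array(m['D'],float)).reshape(-1,2)
    E=np.array(m['extrinsics']); r=np.c_[q,np.ones(len(q))]@E[:3,:3].T
    return E[:3,3],r
def onz(m,uv,z):
    o,r=ray(m,uv); return o+r*((z-o[2])/r[:,2])[:,None]
def bydepth(m,uv,d):
    o,r=ray(m,uv); return np.array([o+ri*d[int(round(v)),int(round(u))] for ri,(u,v) in zip(r,uv)])
def proj(m,P):
    E=np.linalg.inv(np.array(m['extrinsics'])); rv=cv2.Rodrigues(E[:3,:3])[0]
    return cv2.projectPoints(np.array(P,float).reshape(-1,1,3),rv,E[:3,3],K(m),np.array(m['D'],float))[0].reshape(-1,2)
E
python3 - <<'E'
from h import *
print(ctrl.observe())
for n in ['scene','side','wrist']:
    p,d,m=snap(n,n+'0'); print(n,m['fx'],np.round(m['extrinsics'],3).tolist())
    cv2.imwrite('pics/%s0b.png'%n,cv2.resize(p[:,:,::-1],(800,600)))
E
```

```text
{'time_s': 0.0, 'joint_positions': array([ 1.12441915e+00,  3.00455203e-01,  1.52159377e+00, -1.54409758e-05,
        1.32068814e+00, -6.65862373e-02]), 'joint_velocities': array([ 0.00038112, -0.00083149,  0.00067096,  0.00138228,  0.00061732,
       -0.00017184]), 'joint_efforts': array([-3.03644221e-03, -5.31812239e+01, -3.52721035e+01,  7.08875502e-02,
        2.44569022e-02, -7.80450205e-05]), 'tool_pos': array([0.20377501, 0.51054881, 0.18588969]), 'eef_rot': array([-5.92937160e-01, -3.08484905e+00,  1.74472344e-03]), 'ft_force': array([0.21879728, 0.4771929 , 0.2708447 ]), 'ft_torque': array([-0.06943053, -0.03697274, -0.01488858]), 'gripper_width': 0.9989367136477314}
scene 356.5721892954866 [[-0.727, 0.413, -0.549, 0.974], [0.687, 0.421, -0.593, 0.567], [-0.014, -0.807, -0.59, 0.605], [0.0, 0.0, 0.0, 1.0]]
side 363.535623994742 [[0.993, -0.051, 0.102, 0.404], [-0.114, -0.486, 0.866, -0.771], [0.006, -0.872, -0.489, 0.601], [0.0, 0.0, 0.0, 1.0]]
wrist 278.870926876084 [[0.37, 0.89, 0.265, 0.127], [0.929, -0.355, -0.107, 0.541], [-0.001, 0.286, -0.958, 0.383], [0.0, 0.0, 0.0, 1.0]]
```

View pics/scene0b.png

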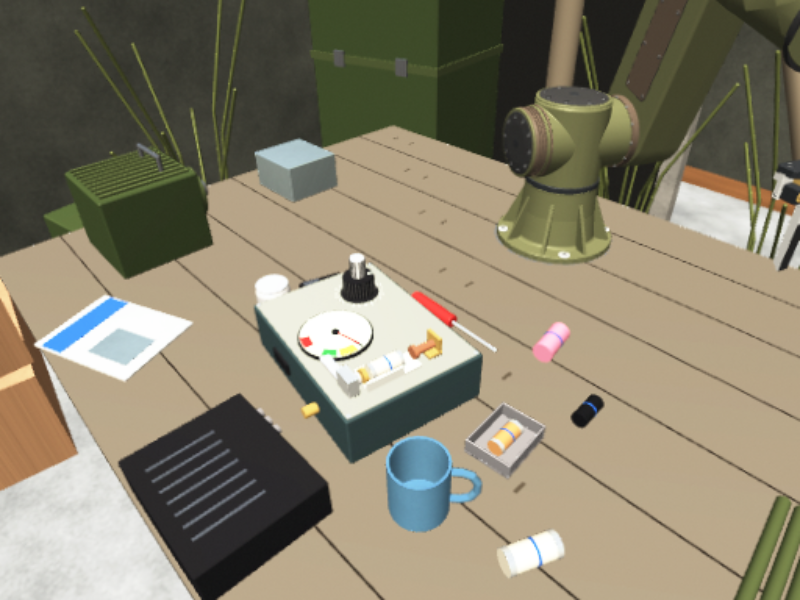

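View pics/side0b.png

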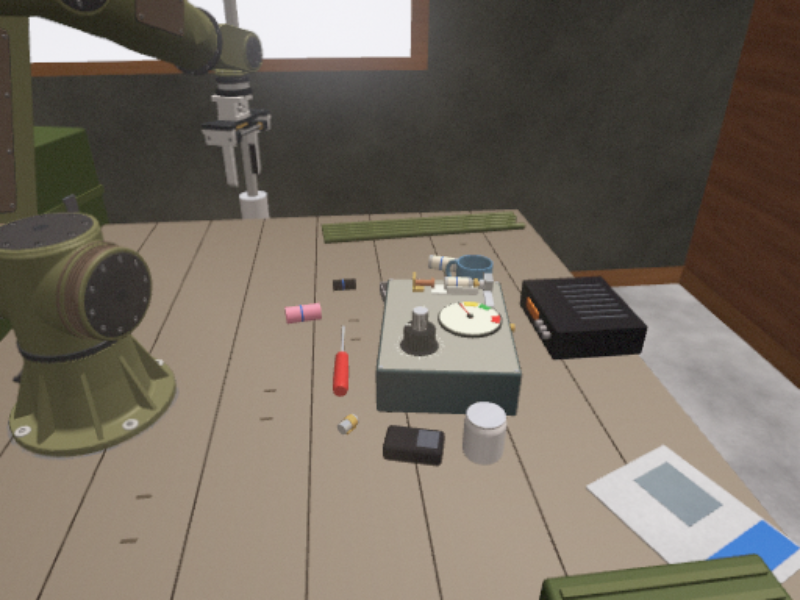

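View pics/wrist0b.png

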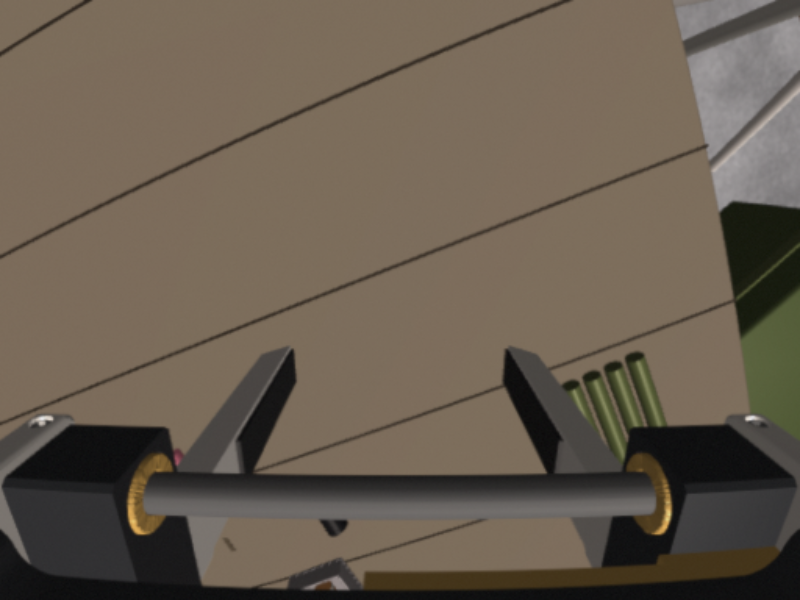

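Run:
```python
from h import *
p,d,m=load('scene0'); c=p[155:295,150:320,::-1]; cv2.imwrite('pics/c1.png',cv2.resize(c,None,fx=4.5,fy=4.2,interpolation=cv2.INTER_CUBIC))
p,d,m=load('side0'); c=p[165:265,235:335,::-1]; cv2.imwrite('pics/c2.png',cv2.resize(c,None,fx=6,fy=6,interpolation=cv2.INTER_CUBIC))
for n in ['scene0','side0']:
    p,d,m=load(n)
    H,W=d.shape; uv=np.stack(np.meshgrid(np.arange(W),np.arange(H)),-1).reshape(-1,2)
    o,r=ray(m,uv); P=o+r*d.reshape(-1,1); ok=(d.reshape(-1)>0)&(np.hypot(P[:,0]-.5,P[:,1])<.45)
    # panel plane
    s=ok&(abs(P[:,2]-.09)<.006); Q=P[s]
    pix=np.zeros((H,W),np.uint8); pix.reshape(-1)[s]=255
    nl,lab,st,ce=cv2.connectedComponentsWithStats(pix); k=1+np.argmax(st[1:,4]); q=P[(lab.reshape(-1)==k)]
    print(n,len(q),q[:,2].mean(),cv2.minAreaRect(q[:,:2].astype(np.float32)))
    s=ok&(P[:,2]>.148)&(P[:,2]<.165); print('top',s.sum(),P[s].mean(0) if s.any() else 0, uv[s].mean(0) if s.any() else 0)
```

```text
scene0 5495 0.09156967876757754 ((0.5865070223808289, 0.04917561262845993), (0.2996369004249573, 0.22085733711719513), 81.25103759765625)
top 198 [0.24359542 0.00125296 0.15580895] [305.29292929 134.2020202 ]
side0 3563 0.08972585837110499 ((0.5808994770050049, 0.04605168104171753), (0.30062100291252136, 0.22031959891319275), 81.09381866455078)
top 114 [ 0.34038909 -0.03691052  0.15668758] [188.20175439 204.57894737]
```

View pics/c1.png

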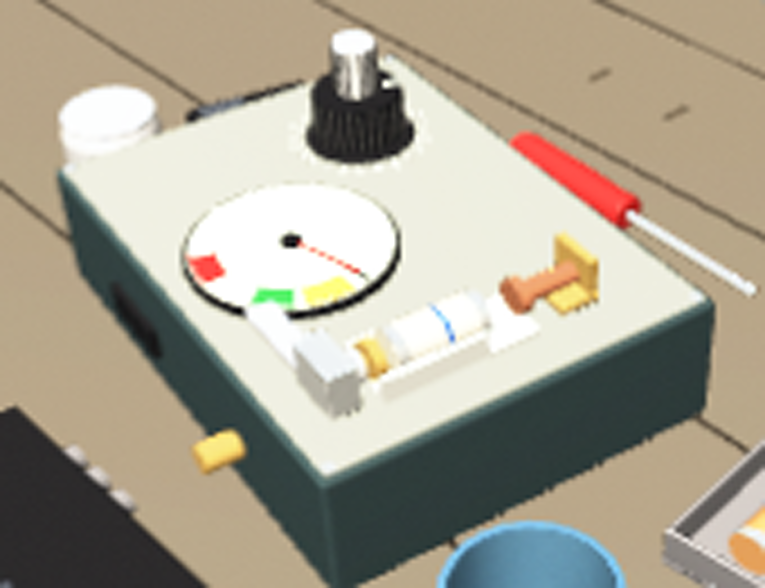

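View pics/c2.png

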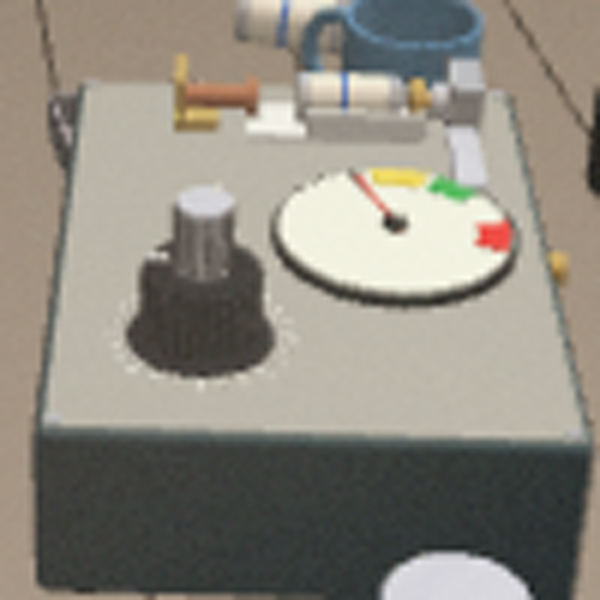

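Run:
```python
from h import *
for n,uv in [('scene0',(228.7,164.0)),('side0',(269.0,198.3))]:
    p,d,m=load(n); print(n,onz(m,[uv],.156), bydepth(m,[uv],d))
    yaw=np.radians(-8.8);R=np.array([[np.cos(yaw),-np.sin(yaw)],[np.sin(yaw),np.cos(yaw)]])
    k=np.array([.5837,.0475])+R@[-.045,-.08]; print(k,proj(m,[[*k,.156]]))
o1,r1=ray(load('scene0')[2],[(228.7,164.0)]);o2,r2=ray(load('side0')[2],[(269.0,198.3)])
A=np.c_[r1[0],-r2[0]];t=np.linalg.lstsq(A,o2-o1,rcond=None)[0];print(o1+t[0]*r1,o2+t[1]*r2)
from scipy.spatial.transform import Rotation as R
print(R.from_rotvec(ctrl.observe()['eef_rot']).as_matrix().round(4))
```

```text
scene0 [[ 0.52433445 -0.02645937  0.156     ]] [[ 0.52434407 -0.02644666  0.15600962]]
[ 0.52699086 -0.02467391] [[228.31791389 164.67762879]]
side0 [[ 0.52480074 -0.02720447  0.156     ]] [[ 0.52498564 -0.02606725  0.15531885]]
[ 0.52699086 -0.02467391] [[269.74487947 197.71963263]]
[[ 0.52430593 -0.02649705  0.15597147]] [[ 0.52487633 -0.02673951  0.15572151]]
[[-9.287e-01  3.707e-01 -4.000e-04]
 [ 3.707e-01  9.287e-01 -8.000e-04]
 [ 1.000e-04 -9.000e-04 -1.000e+00]]
```

{"method": "send_rows", "body": {"plan": [[[-10,-7.6,-2],0],[[-19.9,-15.15,-2],0],[[-19.9,-15.15,-2],0],[[-19.9,-15.15,-2],0],[[-19.9,-15.15,-2],0],[[-19.9,-15.15,-2],0],[[-19.9,-15.15,-2],0],[[-19.9,-15.15,-2],0]], "fingers": 1.0, "grip_force": 35}}

```text
time_s: 0.95
tool_pos: [0.4094, 0.1672, 0.2201]
eef_rot: [0.593, 3.085, 0.0]
ft_force: [0.8, 1.4, 0.3]
gripper_width: 1.002
```

```bash
cat >> h.py <<'E'
from scipy.spatial.transform import Rotation as Rot
G=np.array([.525,-.0265])
def where(knob=G,z=None):
    s=ctrl.observe(); M=Rot.from_rotvec(s['eef_rot']).as_matrix(); t=s['tool_pos']
    print('t',round(s['time_s'],2),'tcp',t.round(4),'zax',M[:,2].round(3),'xang',round(np.degrees(np.arctan2(M[1,0],M[0,0])),1),'j1,j6',s['joint_positions'][[0,5]].round(3),'F',s['ft_force'].round(1),'T',s['ft_torque'].round(2),'w',round(s['gripper_width'],3))
    D=np.array([*knob,t[2] if z is None else z])-t; print('to knob in tool units',(M.T@D/.025).round(3))
E
python3 -c "
from h import *
where()"
```

```text
t 0.95 tcp [0.4094 0.1672 0.2201] zax [ 0.  0. -1.] xang 158.2 j1,j6 [ 0.305 -0.886] F [0.8 1.4 0.3] T [-0.01  0.07 -0.04] w 1.002
to knob in tool units [-7.165 -5.483  0.   ]
```

{"method": "send_rows", "body": {"plan": [[[-7.0,-5.4,-0.6],0],[[-7.0,-5.4,-0.6],0],[[-7.0,-5.4,-0.6],-0.2],[[-7.0,-5.4,-0.6],-0.4],[[-7.0,-5.4,-0.6],-0.6],[[-7.0,-5.4,-0.6],-0.75],[[-7.0,-5.4,-0.6],-0.9],[[-7.0,-5.4,-0.6],-1.06]]}}

```text
time_s: 1.75
tool_pos: [0.5213, -0.0214, 0.2345]
eef_rot: [0.779, -3.043, -0.0]
ft_force: [-0.2, -0.3, -0.6]
gripper_width: 1.002
```

{"method": "send_rows", "body": {"plan": [[[0,0,0],0],[[0,0,0],0],[[0,0,0],0]]}}

```text
time_s: 2.05
tool_pos: [0.5213, -0.0211, 0.2348]
eef_rot: [0.766, -3.047, -0.0]
ft_force: [-0.3, 0.4, 0.5]
gripper_width: 1.003
```

Run:
```python
from h import *
where()
p,d,m=snap('wrist','w1'); cv2.imwrite('pics/w1b.png',cv2.resize(p[:,:,::-1],(800,600)))
print(proj(m,[[*G,.156]])*800/512)
p,d,m=snap('scene','s1'); c=p[155:295,150:320,::-1]; cv2.imwrite('pics/s1c.png',cv2.resize(c,None,fx=4.5,fy=4.2,interpolation=cv2.INTER_CUBIC))
```

```text
t 2.05 tcp [ 0.5213 -0.0211  0.2348] zax [-0.  0. -1.] xang -151.8 j1,j6 [-0.111 -2.174] F [-0.3  0.4  0.5] T [ 0.08  0.04 -0.  ] w 1.003
to knob in tool units [-0.027 -0.261 -0.   ]
[[390.94155767 303.48091688]]
```

View pics/w1b.png

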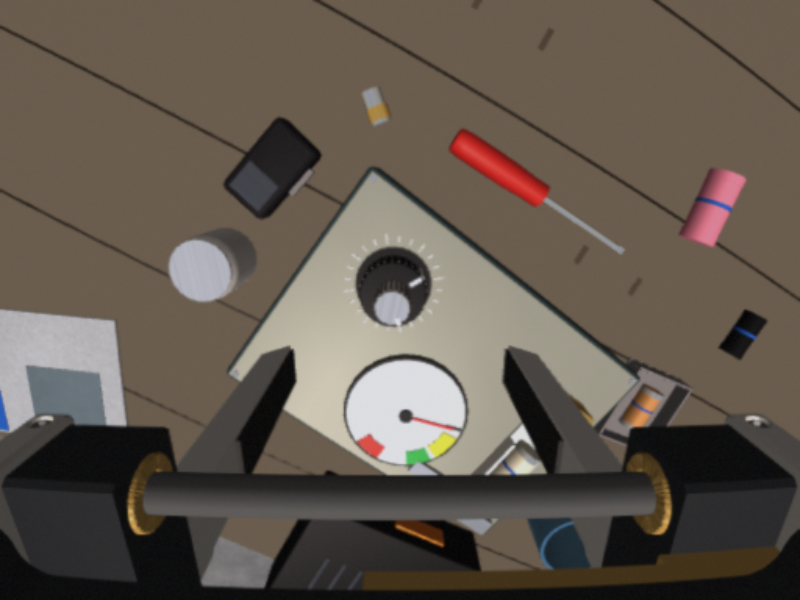

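View pics/s1c.png

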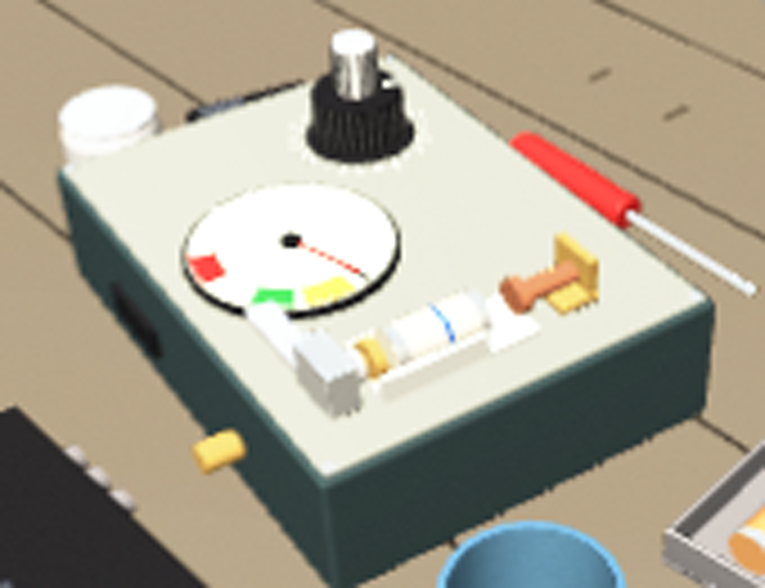

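Run:
```python
from h import *
p,d,m=load('w1')
c=p[140:225,200:300,::-1]; cv2.imwrite('pics/w1c.png',cv2.resize(c,None,fx=7,fy=7,interpolation=cv2.INTER_CUBIC))
g=cv2.cvtColor(p,cv2.COLOR_RGB2GRAY)
H,W=d.shape; uv=np.stack(np.meshgrid(np.arange(W),np.arange(H)),-1).reshape(-1,2)
o,r=ray(m,uv);P=o+r*d.reshape(-1,1)
for lo,hi in [(.152,.16),(.12,.128)]:
    s=(d.reshape(-1)>0)&(P[:,2]>lo)&(P[:,2]<hi)&(np.hypot(P[:,0]-.525,P[:,1]+.026)<.04)
    print(s.sum(),uv[s].mean(0),P[s].mean(0),P[s].min(0),P[s].max(0),cv2.minEnclosingCircle(P[s][:,:2].astype(np.float32)))
```

```text
410 [250.86829268 196.28780488] [ 0.5269634  -0.02469495  0.15499058] [ 0.51472979 -0.03670102  0.15203573] [ 0.53996204 -0.01210656  0.15744459] ((0.5275539755821228, -0.023994725197553635), 0.012971530668437481)
887 [251.62344983 183.91093574] [ 0.52252832 -0.02663404  0.1231378 ] [ 0.5017559  -0.04959484  0.12008473] [5.52667668e-01 3.52881364e-04 1.27653402e-01] ((0.527158796787262, -0.024222813546657562), 0.025907719507813454)
```

View pics/w1c.png

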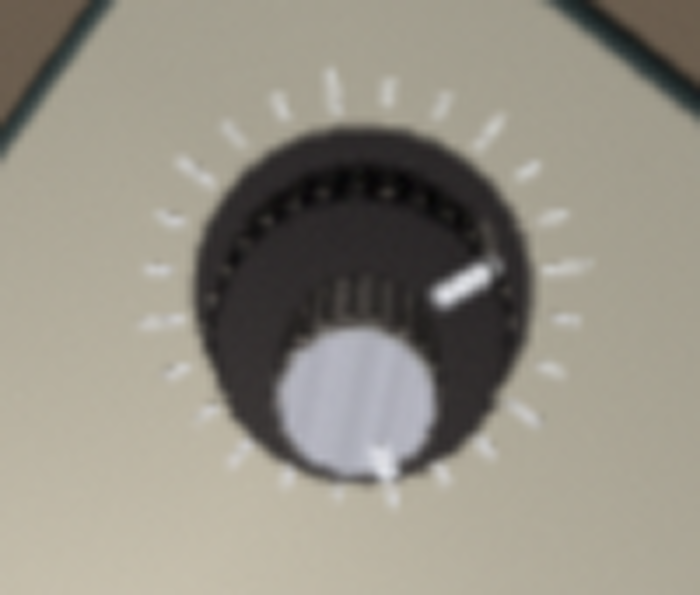

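```bash
sed -i 's/^G=.*/G=np.array([.5268,-.0246])/' h.py; python3 -c "
from h import *
where(z=.106)"
```

```text
t 2.15 tcp [ 0.5214 -0.0211  0.2349] zax [ 0.  0. -1.] xang -151.7 j1,j6 [-0.111 -2.175] F [-0.2  0.5 -0.8] T [ 0.08  0.06 -0.03] w 0.996
to knob in tool units [-0.125 -0.227  5.154]
```

{"method": "send_rows", "body": {"plan": [[[-0.12,-0.23,1],0],[[-0.12,-0.23,2],0],[[-0.12,-0.23,3],0],[[-0.12,-0.23,4],0],[[-0.12,-0.23,4.7],0],[[-0.12,-0.23,5.15],0],[[-0.12,-0.23,5.15],0],[[-0.12,-0.23,5.15],0]]}}

```text
time_s: 2.95
tool_pos: [0.5271, -0.0248, 0.1068]
eef_rot: [-0.77, 3.045, -0.0]
ft_force: [0.2, 0.1, -0.4]
gripper_width: 0.998
```

Run:
```python
from h import *
where(z=.106)
p,d,m=snap('side','si2'); c=p[125:265,215:355,::-1]; cv2.imwrite('pics/si2c.png',cv2.resize(c,None,fx=4.2,fy=4.2,interpolation=cv2.INTER_CUBIC))
p,d,m=snap('scene','s2'); c=p[155:295,150:320,::-1]; cv2.imwrite('pics/s2c.png',cv2.resize(c,None,fx=4.5,fy=4.2,interpolation=cv2.INTER_CUBIC))
```

```text
t 2.95 tcp [ 0.5271 -0.0248  0.1068] zax [ 0.001 -0.    -1.   ] xang -151.6 j1,j6 [-0.116 -2.183] F [ 0.2  0.1 -0.4] T [ 0.06  0.   -0.04] w 0.998
to knob in tool units [0.006 0.013 0.033]
```

View pics/si2c.png

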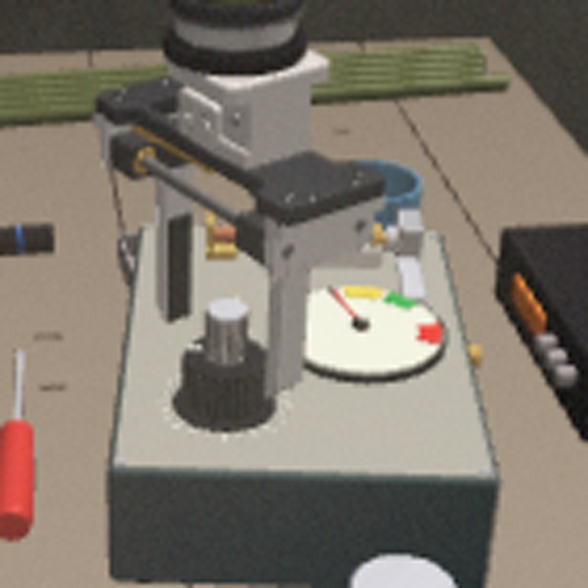

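View pics/s2c.png

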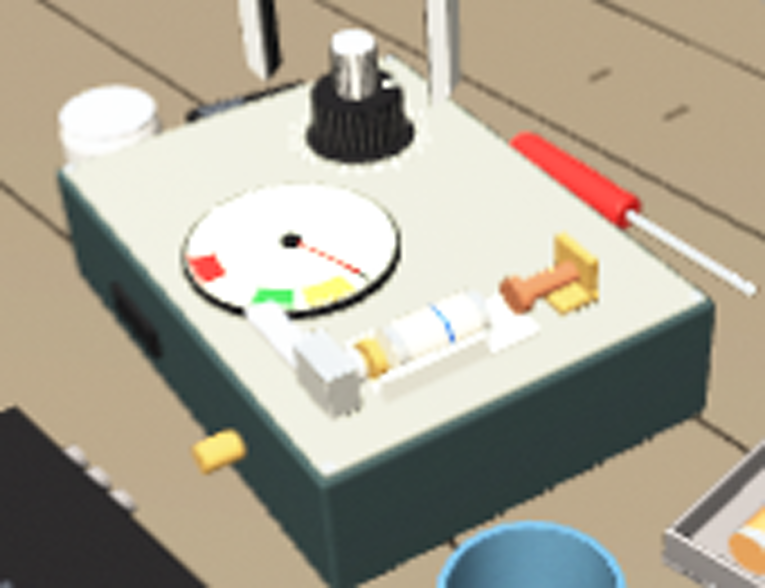

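Run:
```python
from h import *
s=ctrl.observe(); M=Rot.from_rotvec(s['eef_rot']).as_matrix(); t=s['tool_pos']
P=[t+M@[0,y,.008] for y in (-.047,.047)]+[[*G,.09+h] for h in (.004,.034,.066)]
print(np.round(P,3))
for n,f,o in [('si2',4.2,(215,125)),('s2',(4.5,4.2),(150,155))]:
    print(n,(proj(load(n)[2],P)-o)*f)
```

```text
[[ 0.55  -0.066  0.099]
 [ 0.505  0.017  0.099]
 [ 0.527 -0.025  0.094]
 [ 0.527 -0.025  0.124]
 [ 0.527 -0.025  0.156]]
si2 [[277.43690287 425.83801938]
 [182.09595379 353.23985491]
 [226.98367665 395.26399242]
 [228.21961651 352.5380605 ]
 [229.58057741 305.37511237]]
s2 [[281.53109168 109.22290084]
 [437.84036007 135.49648769]
 [359.99977324 129.04779476]
 [356.57896174  87.14096704]
 [352.79313915  40.57146736]]
```

Run:
```python
from h import *
where(z=.106)
p,d,m=snap('scene','s3'); c=p[155:295,150:320,::-1]; cv2.imwrite('pics/s3c.png',cv2.resize(c,None,fx=4.5,fy=4.2,interpolation=cv2.INTER_CUBIC))
where(z=.106)
```

```text
t 3.05 tcp [ 0.5272 -0.0248  0.1071] zax [ 0.002 -0.    -1.   ] xang -151.6 j1,j6 [-0.116 -2.183] F [ 0.   0.8 -0.3] T [ 0.04 -0.05 -0.04] w 1.0
to knob in tool units [0.012 0.016 0.045]
t 3.1 tcp [ 0.5272 -0.0248  0.1071] zax [ 0.002 -0.    -1.   ] xang -151.6 j1,j6 [-0.116 -2.183] F [-0.4  0.   0. ] T [0.09 0.03 0.01] w 1.002
to knob in tool units [0.01  0.015 0.043]
```

View pics/s3c.png

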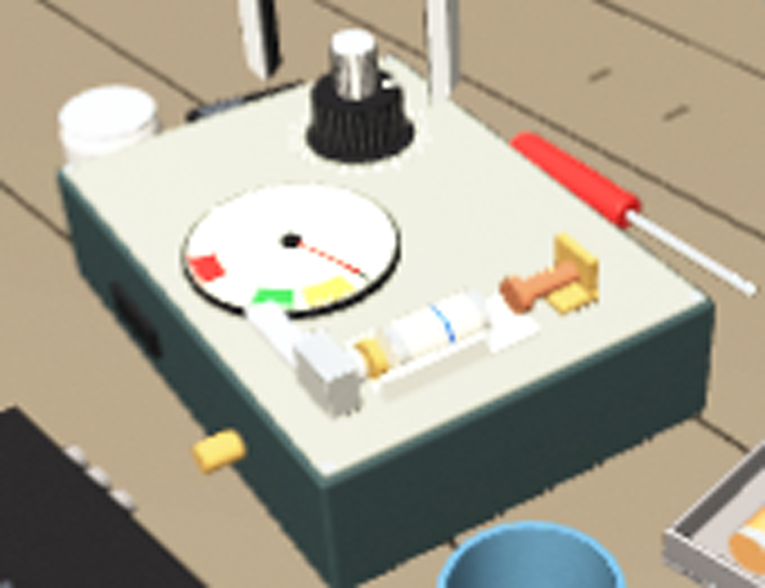

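Run:
```python
from h import *
a=load('s3');b=load('si2')
for uv in [(258,65),(264,72),(444,80),(437,96)]:
    q=np.array(uv)/[4.5,4.2]+[150,155]; print('scene',uv,bydepth(a[2],[q],a[1]).round(3))
for uv in [(285,380),(290,385),(178,315),(172,305)]:
    q=np.array(uv)/4.2+[215,125]; print('side',uv,bydepth(b[2],[q],b[1]).round(3))
# all points of fingers in depth near knob: lowest z
for n in (a,b):
    p,d,m=n;H,W=d.shape; uv=np.stack(np.meshgrid(np.arange(W),np.arange(H)),-1).reshape(-1,2)
    o,r=ray(m,uv);P=o+r*d.reshape(-1,1)
    for c in ([.553,-.071],[.502,.022]):
        s=(d.reshape(-1)>0)&(np.hypot(*(P[:,:2]-c).T)<.022)&(P[:,2]>.097)
        print(c,s.sum(),np.sort(P[s][:,2])[:12].round(4), P[s].mean(0).round(3))
```

```text
scene (258, 65) [[ 0.562 -0.065  0.137]]
scene (264, 72) [[ 0.56  -0.063  0.132]]
scene (444, 80) [[0.51  0.03  0.146]]
scene (437, 96) [[0.513 0.027 0.135]]
side (285, 380) [[ 0.55  -0.079  0.139]]
side (290, 385) [[ 0.567 -0.013  0.091]]
side (178, 315) [[0.502 0.017 0.126]]
side (172, 305) [[0.499 0.017 0.134]]
[0.553, -0.071] 708 [0.1273 0.1287 0.1308 0.1309 0.1312 0.1312 0.1321 0.1323 0.1327 0.1334
 0.1335 0.1338] [ 0.556 -0.068  0.297]
[0.502, 0.022] 1047 [0.127  0.1298 0.1311 0.1319 0.1325 0.133  0.1346 0.1349 0.1351 0.1361
 0.1363 0.1365] [0.503 0.029 0.35 ]
[0.553, -0.071] 974 [0.1253 0.1274 0.1291 0.1294 0.1309 0.1311 0.1321 0.1339 0.1345 0.1349
 0.1352 0.1355] [ 0.547 -0.072  0.29 ]
[0.502, 0.022] 561 [0.125  0.1251 0.1253 0.1261 0.1263 0.1273 0.1276 0.1277 0.1278 0.1287
 0.1294 0.1295] [0.498 0.019 0.272]
```

{"method": "send_rows", "body": {"plan": [[[0,0,0],0],[[0,0,0],0],[[0,0,0],0],[[0,0,0],0],[[0,0,0],0],[[0,0,0],0]], "fingers": 0.7}}

```text
time_s: 3.7
tool_pos: [0.5267, -0.0248, 0.1061]
eef_rot: [0.771, -3.046, -0.0]
ft_force: [-0.9, -0.5, -0.1]
gripper_width: 0.7
```

Run:
```python
from h import *
where(z=.106)
p,d,m=snap('scene','s4'); c=p[135:275,150:320,::-1]; cv2.imwrite('pics/s4c.png',cv2.resize(c,None,fx=4.5,fy=4.2,interpolation=cv2.INTER_CUBIC))
H,W=d.shape; uv=np.stack(np.meshgrid(np.arange(W),np.arange(H)),-1).reshape(-1,2)
o,r=ray(m,uv);P=o+r*d.reshape(-1,1)
yd=np.array([.4755,-.8797])
for sg in (1,-1):
  c=G+sg*yd*.037
  s=(d.reshape(-1)>0)&(np.hypot(*(P[:,:2]-c).T)<.018)&(P[:,2]>.097)&(P[:,2]<.2); print(np.sort(P[s][:,2])[:6],P[s].mean(0))
```

```text
t 3.7 tcp [ 0.5267 -0.0248  0.1061] zax [-0.  0. -1.] xang -151.6 j1,j6 [-0.116 -2.183] F [-0.9 -0.5 -0.1] T [0.05 0.01 0.  ] w 0.7
to knob in tool units [-0.006  0.004  0.004]
[0.12324868 0.1237868  0.12461684 0.12476328 0.12506759 0.12523361] [ 0.55032031 -0.05477264  0.16367865]
[0.09767944 0.09804819 0.10033606 0.10082581 0.10141463 0.10150754] [0.51476691 0.01087296 0.15759201]
```

View pics/s4c.png

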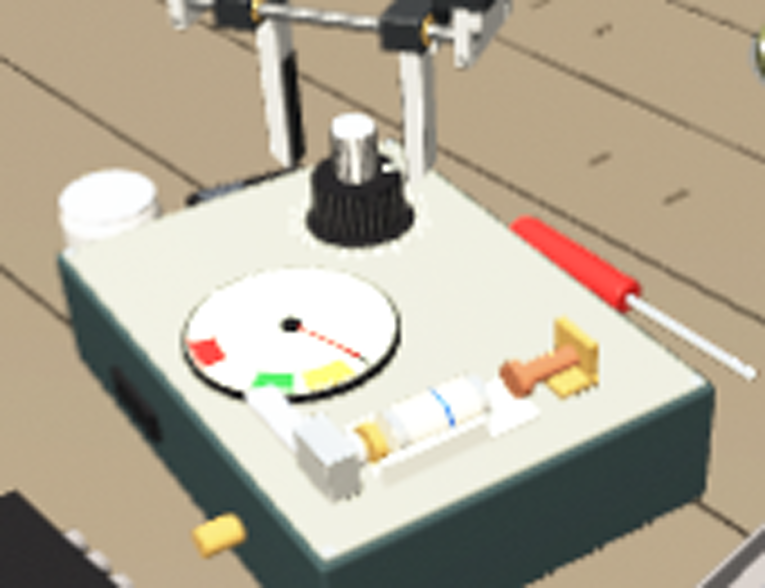

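Run:
```python
from h import *
p,d,m=load('wrist0')
t=np.array([0.20377501, 0.51054881, 0.18588969]);M=Rot.from_rotvec([-5.92937160e-01, -3.08484905e+00,  1.74472344e-03]).as_matrix()
H,W=d.shape; uv=np.stack(np.meshgrid(np.arange(W),np.arange(H)),-1).reshape(-1,2)
o,r=ray(m,uv);P=(o+r*d.reshape(-1,1)-t)@M
s=(d.reshape(-1)>0)&(d.reshape(-1)<.3)&(abs(P[:,0])<.03)&(abs(P[:,1])<.07)
Q=P[s];print(s.sum());
for sg in (1,-1):
    q=Q[Q[:,1]*sg>0]; i=np.argsort(-q[:,2])[:8]; print(q[i].round(4))
for y in(-.047,.047): print(proj(m,[t+M@[0,y,.008]])*800/512,proj(m,[t+M@[0,y,-.018]])*800/512)
```

```text
36071
[[ 0.0083  0.048  -0.018 ]
 [ 0.0083  0.0487 -0.018 ]
 [ 0.003   0.0462 -0.018 ]
 [ 0.0068  0.0473 -0.0182]
 [ 0.0068  0.0466 -0.0182]
 [-0.0078  0.0463 -0.0183]
 [-0.0085  0.0463 -0.0183]
 [-0.0069  0.0462 -0.0184]]
[[ 0.008  -0.0497 -0.0175]
 [ 0.0068 -0.0482 -0.0181]
 [-0.0085 -0.0478 -0.0183]
 [-0.0007 -0.048  -0.0184]
 [ 0.007  -0.0488 -0.0186]
 [-0.0068 -0.0476 -0.0187]
 [ 0.0026 -0.0476 -0.0188]
 [ 0.0018 -0.0477 -0.0189]]
[[307.43215957 340.8062228 ]] [[295.96932367 362.26593863]]
[[492.50137293 340.84633569]] [[504.27654833 362.30444636]]
```

{"method": "send_rows", "body": {"plan": [[[0,0,0.2],0],[[0,0,0.4],0],[[0,0,0.6],0],[[0,0,0.6],0],[[0,0,0.6],0]]}}

```text
time_s: 4.25
tool_pos: [0.5267, -0.0248, 0.0909]
eef_rot: [0.771, -3.045, -0.0]
ft_force: [0.4, -0.2, -0.0]
gripper_width: 0.702
```

Run:
```python
from h import *
where(z=.079)
p,d,m=snap('scene','s5'); c=p[135:275,150:320,::-1]; cv2.imwrite('pics/s5c.png',cv2.resize(c,None,fx=4.5,fy=4.2,interpolation=cv2.INTER_CUBIC))
```

```text
t 4.25 tcp [ 0.5267 -0.0248  0.0909] zax [-0.  0. -1.] xang -151.6 j1,j6 [-0.116 -2.183] F [ 0.4 -0.2 -0. ] T [ 0.08 -0.01  0.02] w 0.702
to knob in tool units [-0.008  0.003  0.478]
```

View pics/s5c.png

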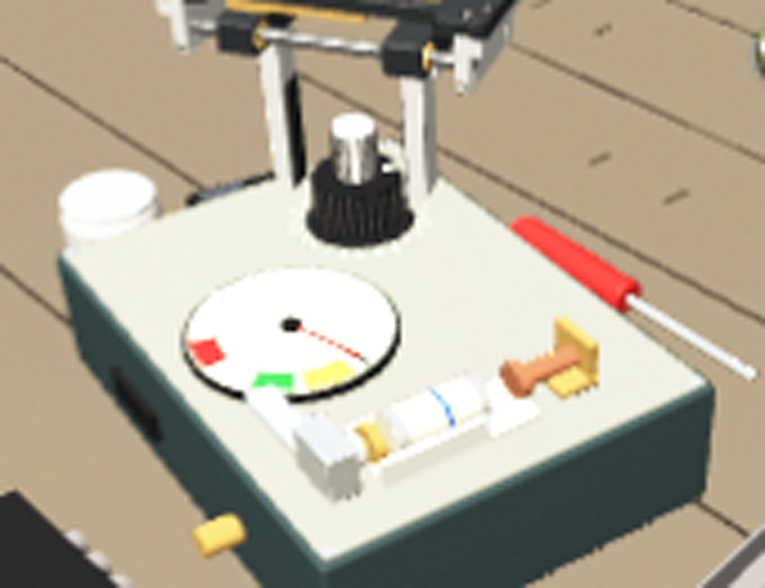

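The picture and the lack of contact force show that the fingertips stand about 18 mm behind the reported TCP, not 8 mm ahead. I'll go by the camera geometry and descend the remaining 11 mm, then grip.

{"method": "send_rows", "body": {"plan": [[[0,0,0.2],0],[[0,0,0.45],0],[[0,0,0.45],0],[[0,0,0.45],0]]}}

```text
time_s: 4.7
tool_pos: [0.5266, -0.0248, 0.0796]
eef_rot: [0.771, -3.045, -0.0]
ft_force: [-0.4, -0.2, 0.0]
gripper_width: 0.699
```

{"method": "send_rows", "body": {"plan": [[[0,0,0],0],[[0,0,0],0],[[0,0,0],0],[[0,0,0],0],[[0,0,0],0],[[0,0,0],0]], "fingers": 0.3, "grip_force": 35}}

```text
time_s: 5.3
tool_pos: [0.5263, -0.0239, 0.0801]
eef_rot: [0.771, -3.045, -0.002]
ft_force: [-3.6, 6.2, 3.6]
gripper_width: 0.526
```

Run:
```python
from h import *
where(z=.079)
p,d,m=snap('scene','s6'); c=p[135:275,150:320,::-1]; cv2.imwrite('pics/s6c.png',cv2.resize(c,None,fx=4.5,fy=4.2,interpolation=cv2.INTER_CUBIC))
```

```text
t 5.3 tcp [ 0.5263 -0.0239  0.0801] zax [-0.001  0.001 -1.   ] xang -151.6 j1,j6 [-0.116 -2.183] F [-3.6  6.2  3.6] T [ 1.22  0.72 -0.  ] w 0.526
to knob in tool units [-0.003 -0.032  0.042]
```

View pics/s6c.png

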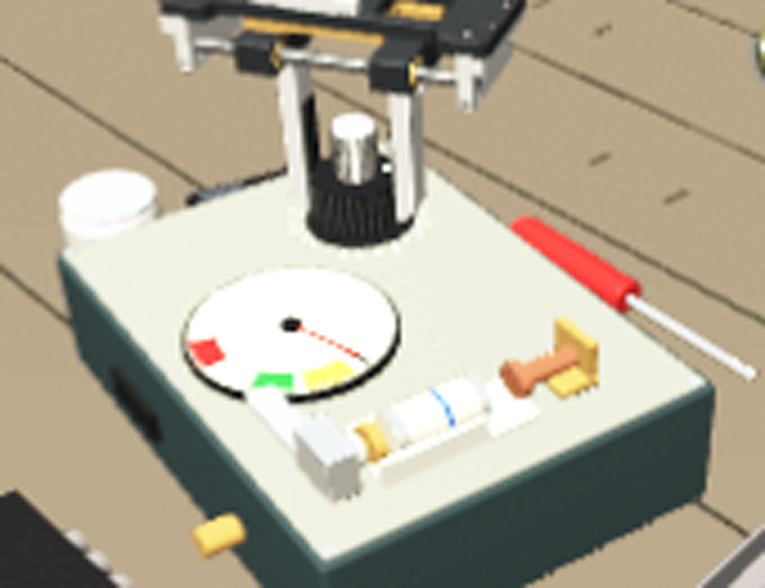

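{"method": "send_rows", "body": {"plan": [[[0,0.04,0],0.1],[[0,0.04,0],0.25],[[0,0.04,0],0.4],[[0,0.04,0],0.55],[[0,0.04,0],0.7],[[0,0.04,0],0.8],[[0,0.04,0],0.9],[[0,0.04,0],0.9]]}}

```text
time_s: 6.15
tool_pos: [0.5263, -0.0233, 0.08]
eef_rot: [0.633, 3.077, 0.001]
ft_force: [0.3, 4.7, 2.0]
gripper_width: 0.529
```

```bash
cat >> h.py <<'E'
def sc(fn):
    p,d,m=snap('scene',fn); c=p[195:255,185:290,::-1]; cv2.imwrite('pics/'+fn+'c.png',cv2.resize(c,None,fx=7.5,fy=7.5,interpolation=cv2.INTER_CUBIC)); return p,d,m
E
python3 - <<'E'
from h import *
where(z=.079); sc('s7')
E
```

```text
t 6.15 tcp [ 0.5263 -0.0233  0.08  ] zax [ 0.     0.001 -1.   ] xang 156.8 j1,j6 [-0.114 -1.28 ] F [0.3 4.7 2. ] T [ 0.96  0.1  -0.19] w 0.529
to knob in tool units [-0.038 -0.04   0.041]
```

View pics/s7c.png

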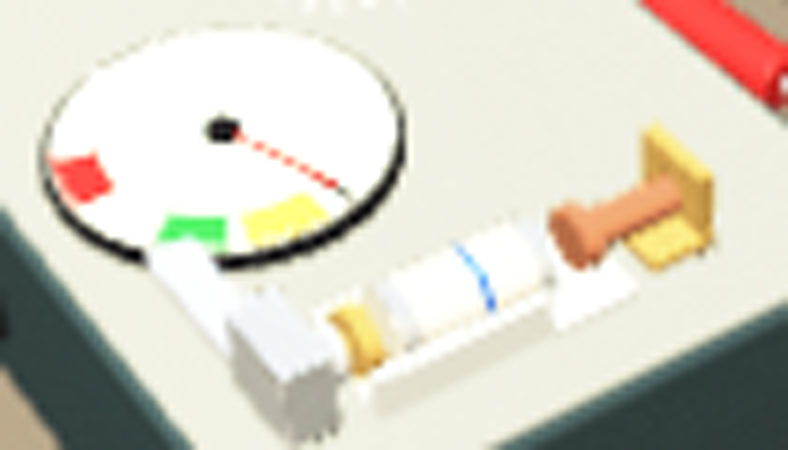

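```bash
cat >> h.py <<'E'
yaw=np.radians(-8.8);RC=np.array([[np.cos(yaw),-np.sin(yaw)],[np.sin(yaw),np.cos(yaw)]]);C0=np.array([.5837,.0475])
def tocoup(xy): return (xy-C0)@RC
def needle(fn):
    p,d,m=load(fn); q=p.astype(int)
    H,W=d.shape; uv=np.stack(np.meshgrid(np.arange(W),np.arange(H)),-1).reshape(-1,2)
    P=tocoup(onz(m,uv,.103)[:,:2]); g=P-[.040,0]; rr=np.hypot(*g.T)
    ex=(q[:,:,0]-(q[:,:,1]+q[:,:,2])/2).reshape(-1); blk=np.clip(120-q.sum(2).reshape(-1)/3,0,None)
    s=(rr<.012); c=(P[s]*blk[s,None]).sum(0)/blk[s].sum()
    g=P-c; rr=np.hypot(*g.T); ang=np.arctan2(g[:,0],g[:,1])
    s=(rr>.008)&(rr<.040)&(ang<1.3)&(ang>-.8)&(ex>25); 
    w=ex[s]; v=(g[s]*w[:,None]/rr[s,None]).sum(0)
    print(fn,'pivot',c.round(4),'n',s.sum(),'needle',round(np.arctan2(v[0],v[1])+.35,3))
def ends(fn):
    # profile along trough axis (coupler x) at y=.105, upper line of the rod
    p,d,m=load(fn); q=p.astype(int); H,W=d.shape
    uv=np.stack(np.meshgrid(np.arange(W),np.arange(H)),-1).reshape(-1,2); o,r=ray(m,uv); P=o+r*d.reshape(-1,1); c=tocoup(P[:,:2])
    s=(d.reshape(-1)>0)&(abs(c[:,1]-.105)<.016)&(P[:,2]>.1)&(abs(c[:,0])<.1); q=q.reshape(-1,3)
    blue=s&(q[:,2]-q[:,0]>40); cop=s&(q[:,0]-q[:,2]>50)&(c[:,0]<0); br=s&(q[:,0]-q[:,2]>50)&(c[:,0]>0)
    print(' ring x',(c[blue,0].mean()*1e3).round(2),'copper x pct98',(np.percentile(c[cop,0],98)*1e3).round(2),'brass x pct',(np.percentile(c[br,0],[2,50,98])*1e3).round(2))
E
python3 - <<'E'
from h import *
for f in ['scene0','s1','s3','s6','s7']: needle(f); ends(f)
E
```

```text
scene0 pivot [ 0.0426 -0.0001] n 19 needle 0.039
 ring x 23.53 copper x pct98 -16.31 brass x pct [50.37 61.65 65.96]
s1 pivot [ 0.0426 -0.0001] n 19 needle 0.04
 ring x 23.36 copper x pct98 -16.42 brass x pct [50.39 61.53 66.19]
s3 pivot [ 0.0426 -0.0001] n 19 needle 0.039
 ring x 23.41 copper x pct98 -16.38 brass x pct [51.16 61.28 66.37]
s6 pivot [ 0.0426 -0.0001] n 19 needle 0.039
 ring x 23.61 copper x pct98 -16.54 brass x pct [50.96 61.27 66.1 ]
s7 pivot [ 0.0426 -0.0001] n 19 needle 0.039
 ring x 23.83 copper x pct98 -9.23 brass x pct [50.65 61.41 66.06]
```

{"method": "send_rows", "body": {"plan": [[[0,0,0],0.12],[[0,0,0],0.24],[[0,0,0],0.36],[[0,0,0],0.48],[[0,0,0],0.6],[[0,0,0],0.6]]}}

```text
time_s: 6.8
tool_pos: [0.5266, -0.023, 0.0801]
eef_rot: [1.514, 2.753, 0.002]
ft_force: [1.2, 7.8, -0.3]
gripper_width: 0.527
```

Run:
```python
from h import *
where(z=.079); sc('s8'); needle('s8'); ends('s8')
```

```text
t 6.8 tcp [ 0.5266 -0.023   0.0801] zax [ 0.001  0.001 -1.   ] xang 122.4 j1,j6 [-0.114 -0.68 ] F [ 1.2  7.8 -0.3] T [ 1.41 -0.29 -0.17] w 0.527
to knob in tool units [-0.058 -0.025  0.042]
s8 pivot [ 0.0426 -0.0001] n 19 needle 0.039
 ring x 23.73 copper x pct98 -4.79 brass x pct [50.49 61.65 66.07]
```

View pics/s8c.png

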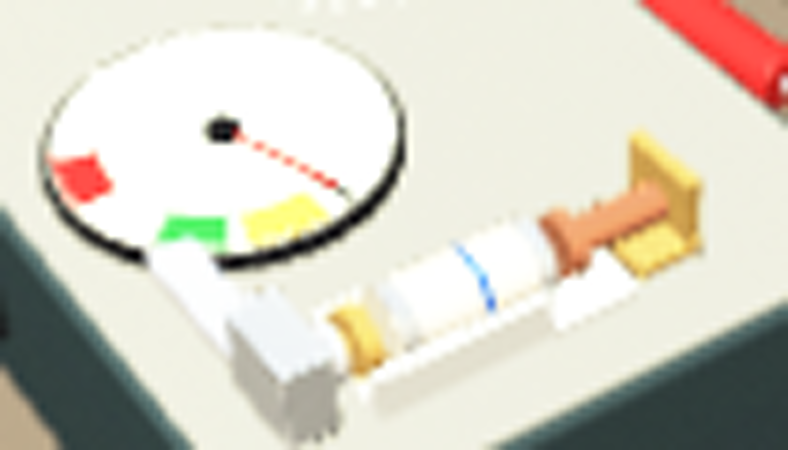

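{"method": "send_rows", "body": {"plan": [[[0.03,0.02,0],0.04],[[0.03,0.02,0],0.09],[[0.03,0.02,0],0.09]]}}

```text
time_s: 7.15
tool_pos: [0.5266, -0.023, 0.0801]
eef_rot: [1.632, 2.684, 0.001]
ft_force: [2.9, 2.3, 0.6]
gripper_width: 0.526
```

Run:
```python
from h import *
where(z=.079); sc('s9'); needle('s9'); ends('s9')
```

```text
t 7.15 tcp [ 0.5266 -0.023   0.0801] zax [ 0.001 -0.    -1.   ] xang 117.4 j1,j6 [-0.113 -0.591] F [2.9 2.3 0.6] T [ 0.25 -0.37 -0.15] w 0.526
to knob in tool units [-0.061 -0.024  0.043]
s9 pivot [ 0.0426 -0.0001] n 19 needle 0.039
 ring x 23.69 copper x pct98 -3.88 brass x pct [50.34 61.36 65.92]
```

{"method": "send_rows", "body": {"plan": [[[0,0,0],0.05],[[0,0,0],0.1],[[0,0,0],0.1]]}}

```text
time_s: 7.5
tool_pos: [0.5267, -0.0229, 0.0801]
eef_rot: [1.764, 2.599, 0.001]
ft_force: [4.3, 2.6, 0.9]
gripper_width: 0.528
```

Run:
```python
from h import *
where(z=.079); sc('s10'); needle('s10'); ends('s10')
```

```text
t 7.5 tcp [ 0.5267 -0.0229  0.0801] zax [ 0.001  0.    -1.   ] xang 111.7 j1,j6 [-0.113 -0.491] F [4.3 2.6 0.9] T [ 0.4  -0.66 -0.21] w 0.528
to knob in tool units [-0.064 -0.02   0.042]
s10 pivot [ 0.0426 -0.0001] n 19 needle 0.038
 ring x 23.67 copper x pct98 -3.66 brass x pct [50.7  61.51 65.74]
```

{"method": "send_rows", "body": {"plan": [[[0,0,0],0.05],[[0,0,0],0.1],[[0,0,0],0.1]]}}

```text
time_s: 7.85
tool_pos: [0.5267, -0.0229, 0.0801]
eef_rot: [1.892, 2.507, 0.001]
ft_force: [5.2, 3.5, -0.0]
gripper_width: 0.523
```

Run:
```python
from h import *
where(z=.079); sc('s11'); needle('s11'); ends('s11')
```

```text
t 7.85 tcp [ 0.5267 -0.0229  0.0801] zax [ 0.001  0.    -1.   ] xang 105.9 j1,j6 [-0.113 -0.391] F [ 5.2  3.5 -0. ] T [ 0.4  -0.89 -0.13] w 0.523
to knob in tool units [-0.066 -0.016  0.043]
s11 pivot [ 0.0426 -0.0001] n 19 needle 0.039
 ring x 23.67 copper x pct98 -2.86 brass x pct [50.87 61.36 66.97]
```

{"method": "send_rows", "body": {"plan": [[[0,0,0],0.05],[[0,0,0],0.1],[[0,0,0],0.1]]}}

```text
time_s: 8.2
tool_pos: [0.5268, -0.0229, 0.0801]
eef_rot: [2.015, 2.409, 0.002]
ft_force: [4.9, 2.6, -0.9]
gripper_width: 0.526
```

Run:
```python
from h import *
where(z=.079); sc('s12'); needle('s12'); ends('s12')
```

```text
t 8.2 tcp [ 0.5268 -0.0229  0.0801] zax [ 0.001  0.    -1.   ] xang 100.2 j1,j6 [-0.113 -0.291] F [ 4.9  2.6 -0.9] T [ 0.47 -0.93 -0.18] w 0.526
to knob in tool units [-0.067 -0.012  0.042]
s12 pivot [ 0.0426 -0.0001] n 19 needle 0.038
 ring x 23.84 copper x pct98 -2.21 brass x pct [50.31 61.21 66.04]
```

View pics/s12c.png

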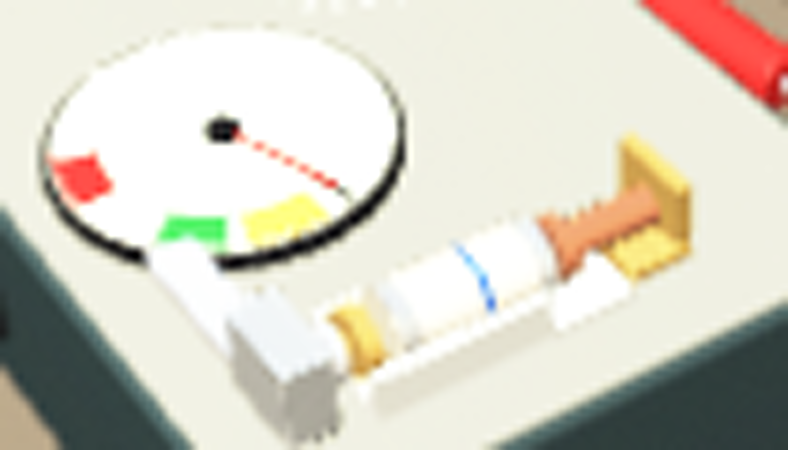

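{"method": "send_rows", "body": {"plan": [[[0,0,0],0.05],[[0,0,0],0.09],[[0,0,0],0.09]]}}

```text
time_s: 8.55
tool_pos: [0.5268, -0.0229, 0.0801]
eef_rot: [2.121, 2.317, 0.002]
ft_force: [5.2, 3.0, -0.3]
gripper_width: 0.524
```

Run:
```python
from h import *
where(z=.079); sc('s13'); needle('s13'); ends('s13')
```

```text
t 8.55 tcp [ 0.5268 -0.0229  0.0801] zax [ 0.001  0.    -1.   ] xang 95.1 j1,j6 [-0.113 -0.202] F [ 5.2  3.  -0.3] T [ 0.54 -0.96 -0.12] w 0.524
to knob in tool units [-0.068 -0.008  0.043]
s13 pivot [ 0.0426 -0.0001] n 19 needle 0.039
 ring x 23.63 copper x pct98 -2.36 brass x pct [50.32 61.44 65.97]
```

{"method": "send_rows", "body": {"plan": [[[0,0,0],0.05],[[0,0,0],0.09],[[0,0,0],0.09]]}}

```text
time_s: 8.9
tool_pos: [0.5269, -0.0229, 0.0801]
eef_rot: [2.223, 2.219, 0.002]
ft_force: [6.4, 2.3, -1.0]
gripper_width: 0.525
```

Run:
```python
from h import *
where(z=.079); sc('s14'); needle('s14'); ends('s14')
```

```text
t 8.9 tcp [ 0.5269 -0.0229  0.0801] zax [ 0.002  0.    -1.   ] xang 89.9 j1,j6 [-0.113 -0.112] F [ 6.4  2.3 -1. ] T [ 0.49 -1.08 -0.15] w 0.525
to knob in tool units [-0.069 -0.004  0.043]
s14 pivot [ 0.0426 -0.0001] n 19 needle 0.038
 ring x 23.59 copper x pct98 -2.02 brass x pct [50.77 61.6  65.59]
```

View pics/s14c.png

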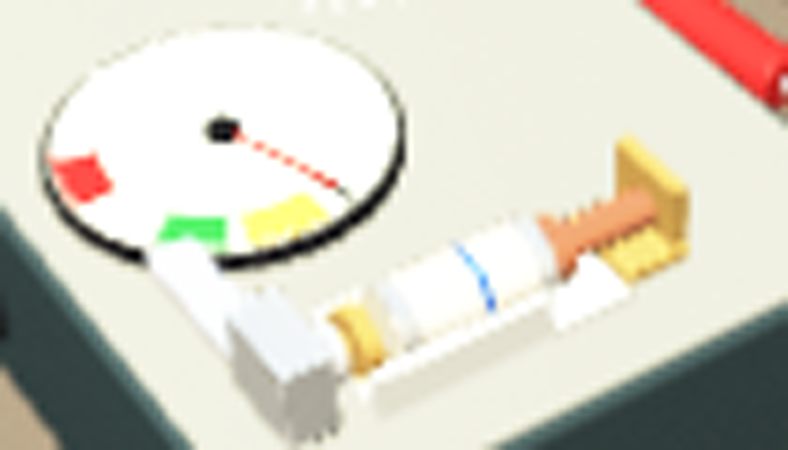

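{"method": "send_rows", "body": {"plan": [[[0,0,0],0.05],[[0,0,0],0.09],[[0,0,0],0.09]]}}

```text
time_s: 9.25
tool_pos: [0.527, -0.0229, 0.0801]
eef_rot: [2.32, 2.116, 0.002]
ft_force: [7.3, 3.1, -2.1]
gripper_width: 0.528
```

Run:
```python
from h import *
where(z=.079); sc('s15'); needle('s15'); ends('s15')
```

```text
t 9.25 tcp [ 0.527  -0.0229  0.0801] zax [ 0.002  0.    -1.   ] xang 84.7 j1,j6 [-0.113 -0.022] F [ 7.3  3.1 -2.1] T [ 0.52 -1.17 -0.13] w 0.528
to knob in tool units [-0.068 -0.     0.043]
s15 pivot [ 0.0426 -0.0001] n 19 needle 0.039
 ring x 23.71 copper x pct98 -2.13 brass x pct [50.22 61.48 65.84]
```

{"method": "send_rows", "body": {"plan": [[[0,0,0],0.05],[[0,0,0],0.09],[[0,0,0],0.09]]}}

```text
time_s: 9.6
tool_pos: [0.527, -0.0229, 0.0801]
eef_rot: [2.413, 2.01, 0.002]
ft_force: [6.4, 2.8, -1.1]
gripper_width: 0.53
```

Run:
```python
from h import *
where(z=.079); sc('s16'); needle('s16'); ends('s16')
```

```text
t 9.6 tcp [ 0.527  -0.0229  0.0801] zax [ 0.002  0.    -1.   ] xang 79.6 j1,j6 [-0.113  0.068] F [ 6.4  2.8 -1.1] T [ 0.51 -1.19 -0.16] w 0.53
to knob in tool units [-0.069  0.003  0.043]
s16 pivot [ 0.0426 -0.0001] n 19 needle 0.039
 ring x 23.74 copper x pct98 -1.69 brass x pct [50.25 61.49 66.22]
```

View pics/s16c.png

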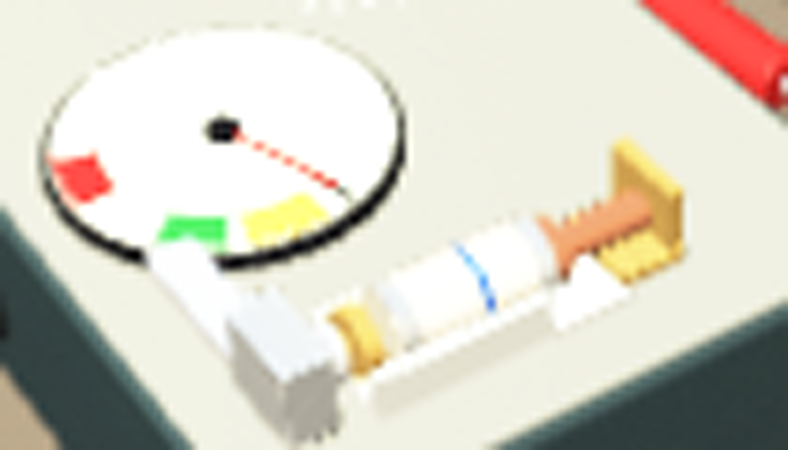

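```bash
cat >> h.py <<'E'
def plate(fn):
    p,d,m=load(fn); q=p.astype(int).reshape(-1,3); H,W=d.shape
    uv=np.stack(np.meshgrid(np.arange(W),np.arange(H)),-1).reshape(-1,2)
    c=tocoup(onz(m,uv,.122)[:,:2])
    s=(abs(c[:,1]-.105)<.03)&(c[:,0]<-.02)&(c[:,0]>-.12)&(q[:,1]-q[:,2]>60)&(q[:,0]>180)&(uv[:,1]<222)
    print('  plate x',(c[s,0].mean()*1e3).round(2),s.sum())
E
python3 - <<'E'
from h import *
for f in ['s6','s7','s8','s9','s10','s11','s12','s13','s14','s15','s16']: plate(f)
p,_,_=load('side0')
E
```

```text
plate x -50.27 67
  plate x -44.04 55
  plate x -39.2 55
  plate x -38.82 52
  plate x -37.73 59
  plate x -37.03 54
  plate x -36.78 52
  plate x -35.55 56
  plate x -35.11 55
  plate x -34.26 51
  plate x -33.74 47
```

{"method": "send_rows", "body": {"plan": [[[0,0,0],0.05],[[0,0,0],0.09],[[0,0,0],0.09]]}}

```text
time_s: 9.95
tool_pos: [0.5271, -0.0229, 0.0801]
eef_rot: [2.501, 1.899, 0.003]
ft_force: [7.7, 3.1, -1.7]
gripper_width: 0.527
```

Run:
```python
from h import *
where(z=.079); sc('s17'); needle('s17'); ends('s17'); plate('s17')
```

```text
t 9.95 tcp [ 0.5271 -0.0229  0.0801] zax [ 0.002  0.    -1.   ] xang 74.4 j1,j6 [-0.113  0.159] F [ 7.7  3.1 -1.7] T [ 0.48 -1.3  -0.12] w 0.527
to knob in tool units [-0.067  0.007  0.043]
s17 pivot [ 0.0426 -0.0001] n 19 needle 0.038
 ring x 23.99 copper x pct98 -1.44 brass x pct [50.84 61.31 65.8 ]
  plate x -32.6 54
```

{"method": "send_rows", "body": {"plan": [[[0,0,0],0.05],[[0,0,0],0.09],[[0,0,0],0.09]]}}

```text
time_s: 10.3
tool_pos: [0.5271, -0.0229, 0.0801]
eef_rot: [2.584, 1.785, 0.003]
ft_force: [7.6, 2.9, -2.3]
gripper_width: 0.526
```

Run:
```python
from h import *
where(z=.079); sc('s18'); needle('s18'); ends('s18'); plate('s18')
p,d,m=snap('side','si18'); c=p[125:265,215:355,::-1]; cv2.imwrite('pics/si18c.png',cv2.resize(c,None,fx=4.2,fy=4.2,interpolation=cv2.INTER_CUBIC))
```

```text
t 10.3 tcp [ 0.5271 -0.0229  0.0801] zax [ 0.002  0.    -1.   ] xang 69.3 j1,j6 [-0.113  0.248] F [ 7.6  2.9 -2.3] T [ 0.41 -1.4  -0.14] w 0.526
to knob in tool units [-0.066  0.012  0.042]
s18 pivot [ 0.0426 -0.0001] n 19 needle 0.038
 ring x 24.93 copper x pct98 -1.45 brass x pct [ 5.03 61.26 65.69]
  plate x -32.07 50
```

View pics/s18c.png

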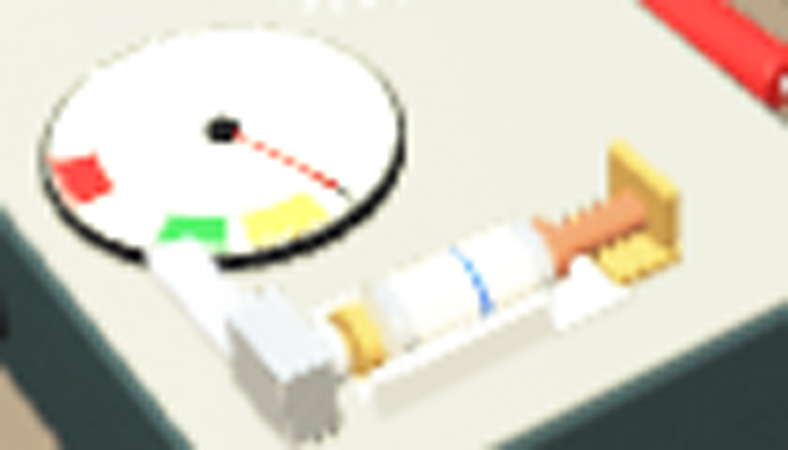

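View pics/si18c.png

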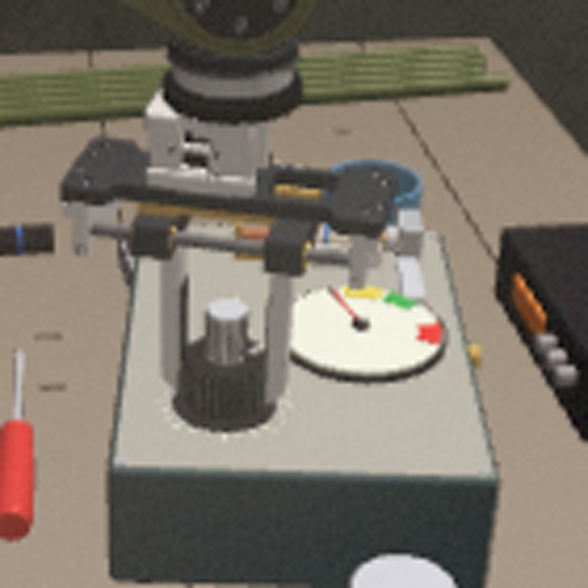

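{"method": "send_rows", "body": {"plan": [[[0.015,0.035,0],0.04],[[0.015,0.035,0],0.08],[[0.015,0.035,0],0.08]]}}

```text
time_s: 10.7
tool_pos: [0.5272, -0.0229, 0.08]
eef_rot: [2.654, 1.681, 0.0]
ft_force: [0.8, 2.2, 2.9]
gripper_width: 0.527
```

Run:
```python
from h import *
where(z=.079); sc('s19'); needle('s19'); ends('s19')
```

```text
t 10.7 tcp [ 0.5272 -0.0229  0.08  ] zax [ 0.  0. -1.] xang 64.7 j1,j6 [-0.113  0.329] F [0.8 2.2 2.9] T [ 0.37  0.02 -0.13] w 0.527
to knob in tool units [-0.068  0.013  0.042]
s19 pivot [ 0.0426 -0.0001] n 19 needle 0.039
 ring x 25.39 copper x pct98 -1.11 brass x pct [ 0.48 60.5  66.18]
```

{"method": "send_rows", "body": {"plan": [[[0,0,0],0.04],[[0,0,0],0.08],[[0,0,0],0.08]]}}

```text
time_s: 11.05
tool_pos: [0.5273, -0.023, 0.08]
eef_rot: [2.719, 1.573, 0.0]
ft_force: [1.2, 1.8, 3.2]
gripper_width: 0.526
```

Run:
```python
from h import *
where(z=.079); sc('s20'); needle('s20'); ends('s20')
```

```text
t 11.05 tcp [ 0.5273 -0.023   0.08  ] zax [ 0.  0. -1.] xang 60.1 j1,j6 [-0.113  0.409] F [1.2 1.8 3.2] T [ 0.34 -0.01 -0.14] w 0.526
to knob in tool units [-0.066  0.016  0.041]
s20 pivot [ 0.0426 -0.0001] n 19 needle 0.039
 ring x 26.06 copper x pct98 -1.33 brass x pct [ 0.74 60.48 66.13]
```

View pics/s20c.png

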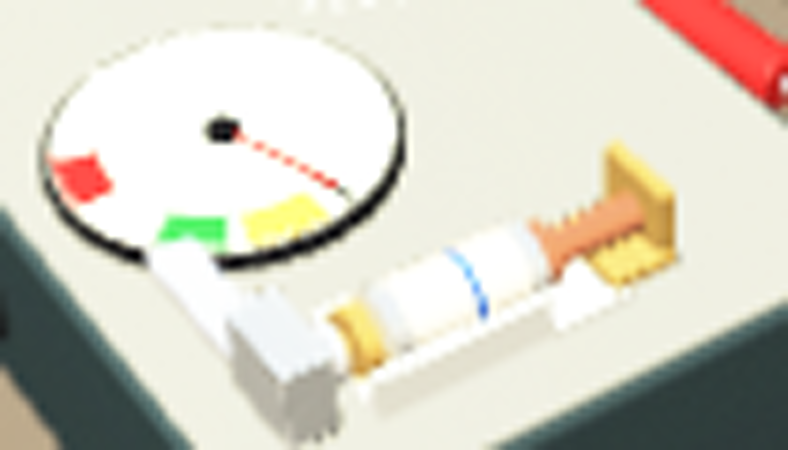

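{"method": "send_rows", "body": {"plan": [[[0,0,0],0.04],[[0,0,0],0.08],[[0,0,0],0.08]]}}

```text
time_s: 11.4
tool_pos: [0.5273, -0.023, 0.08]
eef_rot: [2.78, 1.463, 0.0]
ft_force: [0.5, 1.2, 4.1]
gripper_width: 0.524
```

Run:
```python
from h import *
where(z=.079); sc('s21'); needle('s21'); ends('s21')
```

```text
t 11.4 tcp [ 0.5273 -0.023   0.08  ] zax [ 0. -0. -1.] xang 55.5 j1,j6 [-0.113  0.489] F [0.5 1.2 4.1] T [ 0.28 -0.07 -0.14] w 0.524
to knob in tool units [-0.065  0.02   0.04 ]
s21 pivot [ 0.0426 -0.0001] n 19 needle 0.039
 ring x 26.62 copper x pct98 -0.67 brass x pct [ 0.51 60.43 65.52]
```

{"method": "send_rows", "body": {"plan": [[[0,0,0],0.04],[[0,0,0],0.07],[[0,0,0],0.07]]}}

```text
time_s: 11.75
tool_pos: [0.5274, -0.023, 0.08]
eef_rot: [2.83, 1.364, 0.0]
ft_force: [0.7, 0.5, 5.9]
gripper_width: 0.527
```

Run:
```python
from h import *
where(z=.079); sc('s22'); needle('s22'); ends('s22')
```

```text
t 11.75 tcp [ 0.5274 -0.023   0.08  ] zax [ 0. -0. -1.] xang 51.5 j1,j6 [-0.113  0.56 ] F [0.7 0.5 5.9] T [ 0.23 -0.09 -0.11] w 0.527
to knob in tool units [-0.064  0.022  0.041]
s22 pivot [ 0.0426 -0.0001] n 19 needle 0.038
 ring x 27.22 copper x pct98 -0.74 brass x pct [ 1.11 60.66 65.85]
```

View pics/s22c.png

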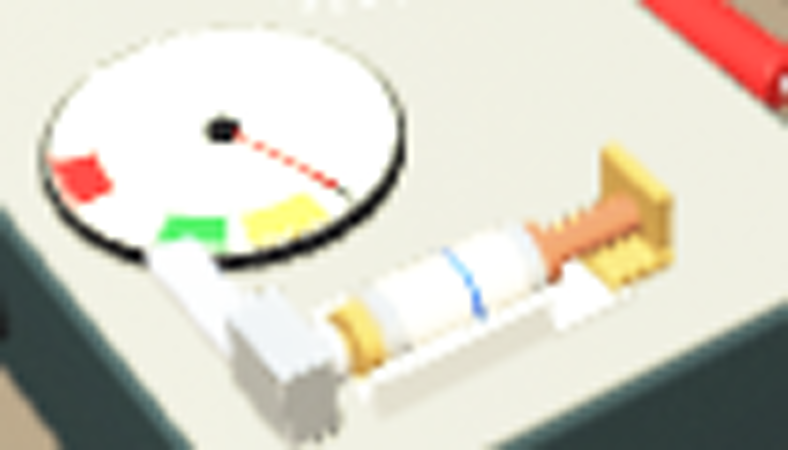

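{"method": "send_rows", "body": {"plan": [[[0,0,0],0.04],[[0,0,0],0.07],[[0,0,0],0.07]]}}

```text
time_s: 12.1
tool_pos: [0.5274, -0.023, 0.08]
eef_rot: [2.876, 1.264, 0.001]
ft_force: [1.5, 0.7, 4.7]
gripper_width: 0.525
```

Run:
```python
from h import *
where(z=.079); sc('s23'); needle('s23'); ends('s23')
```

```text
t 12.1 tcp [ 0.5274 -0.023   0.08  ] zax [ 0. -0. -1.] xang 47.4 j1,j6 [-0.113  0.63 ] F [1.5 0.7 4.7] T [ 0.1  -0.14 -0.03] w 0.525
to knob in tool units [-0.062  0.025  0.041]
s23 pivot [ 0.0426 -0.0001] n 19 needle 0.039
 ring x 27.83 copper x pct98 -1.69 brass x pct [ 0.48 59.99 65.78]
```

{"method": "send_rows", "body": {"plan": [[[0,0,0],0.04],[[0,0,0],0.07],[[0,0,0],0.07]]}}

```text
time_s: 12.45
tool_pos: [0.5274, -0.0231, 0.08]
eef_rot: [2.919, 1.161, 0.001]
ft_force: [3.4, 0.3, 5.3]
gripper_width: 0.528
```

Run:
```python
from h import *
where(z=.079); sc('s24'); needle('s24'); ends('s24')
```

```text
t 12.45 tcp [ 0.5274 -0.0231  0.08  ] zax [ 0.001 -0.    -1.   ] xang 43.4 j1,j6 [-0.113  0.7  ] F [3.4 0.3 5.3] T [ 0.05 -0.25 -0.09] w 0.528
to knob in tool units [-0.061  0.027  0.04 ]
s24 pivot [ 0.0426 -0.0001] n 19 needle 0.039
 ring x 28.37 copper x pct98 -2.83 brass x pct [ 0.53 60.33 65.43]
```

{"method": "send_rows", "body": {"plan": [[[0,0,0],0.04],[[0,0,0],0.07],[[0,0,0],0.07]]}}

```text
time_s: 12.8
tool_pos: [0.5275, -0.0231, 0.08]
eef_rot: [2.958, 1.058, 0.001]
ft_force: [2.4, -0.7, 5.5]
gripper_width: 0.526
```

Run:
```python
from h import *
where(z=.079); sc('s25'); needle('s25'); ends('s25')
```

```text
t 12.8 tcp [ 0.5275 -0.0231  0.08  ] zax [ 0.001 -0.    -1.   ] xang 39.4 j1,j6 [-0.113  0.771] F [ 2.4 -0.7  5.5] T [-0.04 -0.32 -0.11] w 0.526
to knob in tool units [-0.059  0.029  0.041]
s25 pivot [ 0.0426 -0.0001] n 19 needle 0.039
 ring x 28.92 copper x pct98 -3.64 brass x pct [ 0.6  59.58 65.69]
```

View pics/s25c.png

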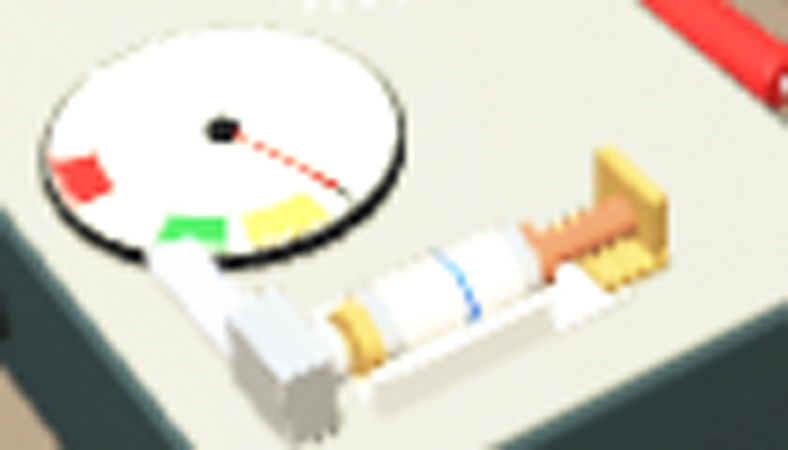

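{"method": "send_rows", "body": {"plan": [[[0,0,0],0.04],[[0,0,0],0.07],[[0,0,0],0.07]]}}

```text
time_s: 13.15
tool_pos: [0.5275, -0.0231, 0.08]
eef_rot: [2.993, 0.953, 0.001]
ft_force: [3.3, -0.3, 4.8]
gripper_width: 0.527
```

Run:
```python
from h import *
where(z=.079); sc('s26'); needle('s26'); ends('s26')
```

```text
t 13.15 tcp [ 0.5275 -0.0231  0.08  ] zax [ 0.001 -0.    -1.   ] xang 35.3 j1,j6 [-0.113  0.841] F [ 3.3 -0.3  4.8] T [-0.2  -0.41 -0.09] w 0.527
to knob in tool units [-0.056  0.031  0.041]
s26 pivot [ 0.0424 -0.0005] n 14 needle 0.297
 ring x 29.56 copper x pct98 -2.45 brass x pct [ 1.14 60.51 65.7 ]
```

{"method": "send_rows", "body": {"plan": [[[0,0,0],0.04],[[0,0,0],0.07],[[0,0,0],0.07]]}}

```text
time_s: 13.5
tool_pos: [0.5275, -0.0232, 0.08]
eef_rot: [3.025, 0.847, 0.001]
ft_force: [5.1, -1.7, 5.2]
gripper_width: 0.524
```

Run:
```python
from h import *
where(z=.079); sc('s27'); needle('s27'); ends('s27')
```

```text
t 13.5 tcp [ 0.5275 -0.0232  0.08  ] zax [ 0.001 -0.    -1.   ] xang 31.3 j1,j6 [-0.113  0.911] F [ 5.1 -1.7  5.2] T [-0.35 -0.58 -0.04] w 0.524
to knob in tool units [-0.054  0.034  0.041]
s27 pivot [ 0.0424 -0.0005] n 16 needle 0.567
 ring x 30.15 copper x pct98 -2.95 brass x pct [ 1.46 60.64 65.99]
```

View pics/s27c.png

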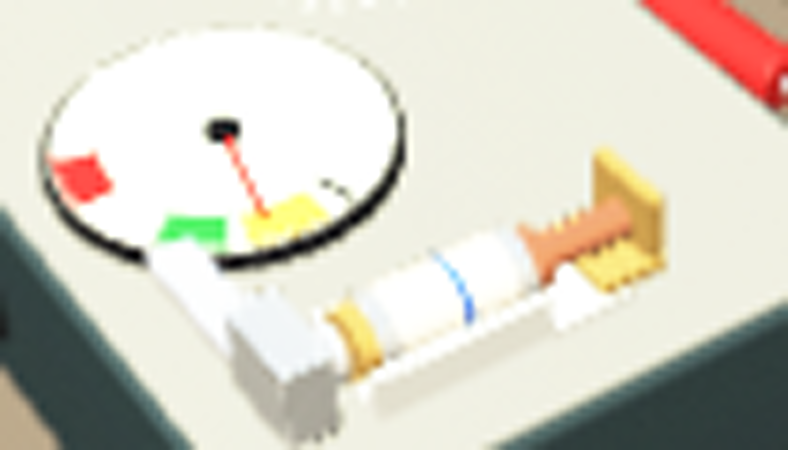

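{"method": "send_rows", "body": {"plan": [[[0,0,0],0],[[0,0,0],0],[[0,0,0],0],[[0,0,0],0]]}}

```text
time_s: 13.95
tool_pos: [0.5275, -0.0231, 0.08]
eef_rot: [3.024, 0.849, 0.001]
ft_force: [4.1, -1.6, 4.5]
gripper_width: 0.528
```

Run:
```python
from h import *
where(z=.079); sc('s28'); needle('s28')
```

```text
t 13.95 tcp [ 0.5275 -0.0231  0.08  ] zax [ 0.001 -0.    -1.   ] xang 31.4 j1,j6 [-0.113  0.91 ] F [ 4.1 -1.6  4.5] T [-0.34 -0.59 -0.06] w 0.528
to knob in tool units [-0.055  0.035  0.041]
s28 pivot [ 0.0424 -0.0005] n 16 needle 0.567
```

{"method": "send_rows", "body": {"plan": [[[0,0,0],0],[[0,0,0],0],[[0,0,0],0],[[0,0,0],0]], "fingers": 0.7}}

```text
time_s: 14.4
tool_pos: [0.5269, -0.0229, 0.0795]
eef_rot: [-3.024, -0.849, 0.001]
ft_force: [-0.3, 0.7, 0.7]
gripper_width: 0.7
```

Run:
```python
from h import *
where(knob=[.5272,-.0231],z=.111); sc('s29'); needle('s29')
```

```text
t 14.4 tcp [ 0.5269 -0.0229  0.0795] zax [-0.001  0.    -1.   ] xang 31.4 j1,j6 [-0.113  0.91 ] F [-0.3  0.7  0.7] T [-0.01  0.12  0.01] w 0.7
to knob in tool units [ 0.006  0.014 -1.259]
s29 pivot [ 0.0424 -0.0005] n 16 needle 0.566
```

{"method": "send_rows", "body": {"plan": [[[0,0.01,-0.6],0],[[0,0.01,-1.28],0],[[0,0.01,-1.28],-0.12],[[0,0.01,-1.28],-0.25],[[0,0.01,-1.28],-0.38],[[0,0.01,-1.28],-0.5],[[0,0.01,-1.28],-0.6],[[0,0.01,-1.28],-0.6]]}}

```text
time_s: 15.25
tool_pos: [0.5272, -0.0231, 0.1118]
eef_rot: [-2.637, -1.707, 0.0]
ft_force: [0.3, 0.8, -0.1]
gripper_width: 0.7
```

Run:
```python
from h import *
where(knob=[.5272,-.0231],z=.111); p,d,m=sc('s30'); needle('s30')
c=p[135:275,150:320,::-1]; cv2.imwrite('pics/s30d.png',cv2.resize(c,None,fx=4.5,fy=4.2,interpolation=cv2.INTER_CUBIC))
p,d,m=snap('side','si30'); c=p[165:235,235:305,::-1]; cv2.imwrite('pics/si30c.png',cv2.resize(c,None,fx=8,fy=8,interpolation=cv2.INTER_CUBIC))
```

```text
t 15.25 tcp [ 0.5272 -0.0231  0.1118] zax [-0.  0. -1.] xang 65.8 j1,j6 [-0.113  0.308] F [ 0.3  0.8 -0.1] T [-0.1   0.08  0.  ] w 0.7
to knob in tool units [ 0.001 -0.001  0.03 ]
s30 pivot [ 0.0424 -0.0005] n 16 needle 0.566
```

View pics/s30d.png

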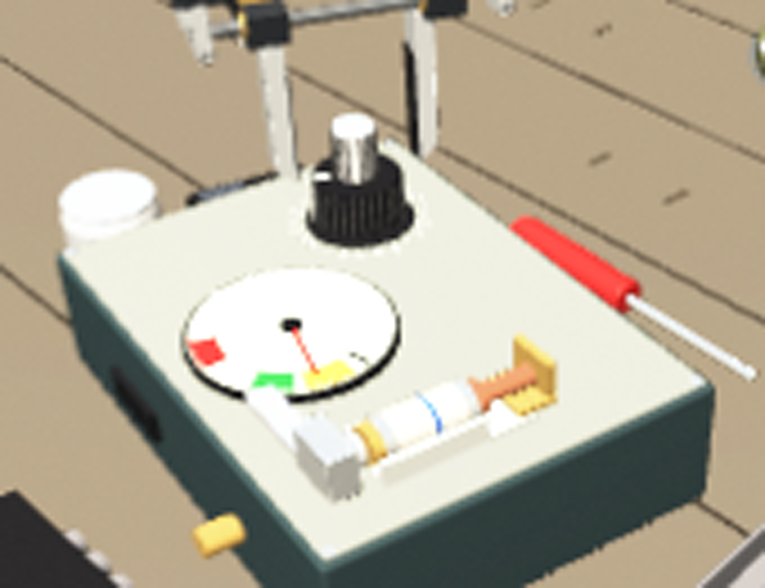

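View pics/si30c.png

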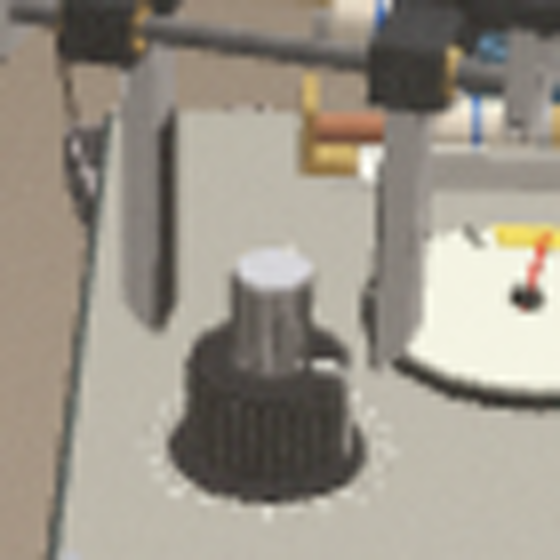

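{"method": "send_rows", "body": {"plan": [[[0,0,-0.08],0],[[0,0,-0.08],0],[[0,0,-0.08],0],[[0,0,-0.08],0],[[0,0,-0.08],0],[[0,0,-0.08],0],[[0,0,-0.08],0],[[0,0,-0.08],0]], "fingers": 0.1, "grip_force": 18}}

```text
time_s: 16.15
tool_pos: [0.5272, -0.0231, 0.1138]
eef_rot: [-2.638, -1.705, 0.0]
ft_force: [-2.0, 0.4, 2.1]
gripper_width: 0.254
```

Run:
```python
from h import *
where(knob=[.5272,-.0231],z=.111); p,d,m=sc('s31'); needle('s31')
```

```text
t 16.15 tcp [ 0.5272 -0.0231  0.1138] zax [-0.  0. -1.] xang 65.8 j1,j6 [-0.113  0.31 ] F [-2.   0.4  2.1] T [ 0.13  0.51 -0.  ] w 0.254
to knob in tool units [-0.     0.001  0.114]
s31 pivot [ 0.0424 -0.0005] n 16 needle 0.566
```

{"method": "send_rows", "body": {"plan": [[[0,0,0],0.1],[[0,0,0],0.2],[[0,0,0],0.3],[[0,0,0],0.4],[[0,0,0],0.5],[[0,0,0],0.5],[[0,0,0],0.5]]}}

```text
time_s: 16.9
tool_pos: [0.5274, -0.0232, 0.1138]
eef_rot: [2.977, 1.004, -0.0]
ft_force: [-1.2, 0.0, 0.9]
gripper_width: 0.252
```

Run:
```python
from h import *
where(knob=[.5272,-.0231],z=.111); p,d,m=sc('s32'); needle('s32')
```

```text
t 16.9 tcp [ 0.5274 -0.0232  0.1138] zax [ 0. -0. -1.] xang 37.3 j1,j6 [-0.113  0.807] F [-1.2  0.   0.9] T [-0.21  0.28 -0.07] w 0.252
to knob in tool units [-0.002 -0.009  0.114]
s32 pivot [ 0.0417 -0.0006] n 17 needle 0.788
```

{"method": "send_rows", "body": {"plan": [[[0,0,0],0.1],[[0,0,0],0.2],[[0,0,0],0.3],[[0,0,0],0.4],[[0,0,0],0.5],[[0,0,0],0.62],[[0,0,0],0.62],[[0,0,0],0.62]]}}

```text
time_s: 17.75
tool_pos: [0.5275, -0.0235, 0.1139]
eef_rot: [3.141, 0.05, 0.0]
ft_force: [0.7, -4.7, -0.0]
gripper_width: 0.257
```

Run:
```python
from h import *
where(knob=[.5272,-.0231],z=.111); p,d,m=sc('s33'); needle('s33')
```

```text
t 17.75 tcp [ 0.5275 -0.0235  0.1139] zax [ 0.    -0.001 -1.   ] xang 1.8 j1,j6 [-0.114  1.425] F [ 0.7 -4.7 -0. ] T [-0.89  0.13 -0.03] w 0.257
to knob in tool units [-0.01  -0.016  0.115]
s33 pivot [ 0.0412 -0.0008] n 18 needle 1.056
```

View pics/s33c.png

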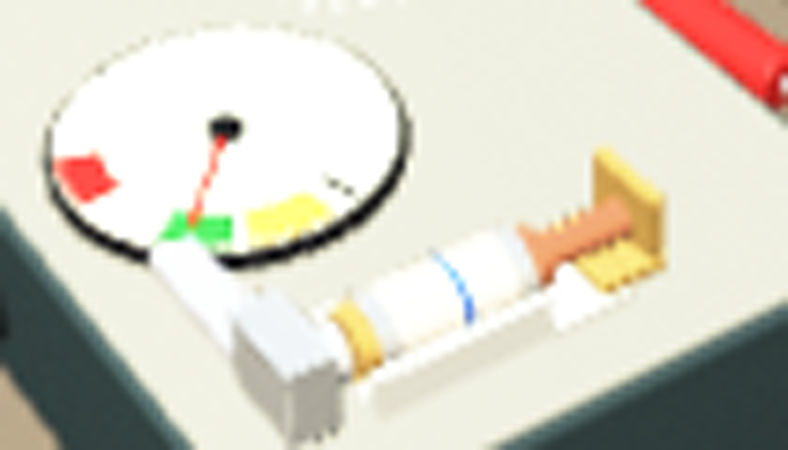

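{"method": "send_rows", "body": {"plan": [[[0,0,0],0],[[0,0,0],0],[[0,0,0],0],[[0,0,0],0]]}}

```text
time_s: 18.2
tool_pos: [0.5274, -0.0235, 0.1139]
eef_rot: [3.141, 0.047, 0.0]
ft_force: [0.4, -5.0, -1.2]
gripper_width: 0.252
```

{"method": "send_rows", "body": {"plan": [[[0,0,0],0],[[0,0,0],0],[[0,0,0],0],[[0,0,0],0],[[0,0,-1],0],[[0,0,-2],0],[[0,0,-4],0],[[0,0,-4],0]], "fingers": 0.7}}

```text
time_s: 19.0
tool_pos: [0.5295, -0.0232, 0.2199]
eef_rot: [3.14, 0.044, 0.015]
ft_force: [1.2, 0.0, 0.4]
gripper_width: 0.7
```

{"method": "send_rows", "body": {"plan": [[[0,0,0],0],[[0,0,0],0],[[0,0,0],0],[[0,0,0],0],[[0,0,0],0]]}}

```text
time_s: 19.5
tool_pos: [0.5272, -0.0232, 0.2133]
eef_rot: [-3.141, -0.043, 0.001]
ft_force: [0.2, -0.0, 0.5]
gripper_width: 0.701
```

Run:
```python
from h import *
where(knob=[.5272,-.0231],z=.111); p,d,m=sc('s34'); needle('s34'); ends('s34')
cv2.imwrite('pics/s34b.png',cv2.resize(p[:,:,::-1],(800,600)))
```

```text
t 19.5 tcp [ 0.5272 -0.0232  0.2133] zax [-0.001  0.    -1.   ] xang 1.6 j1,j6 [-0.113  1.43 ] F [ 0.2 -0.   0.5] T [ 0.    0.15 -0.01] w 0.701
to knob in tool units [ 3.000e-03 -2.000e-03  4.093e+00]
s34 pivot [ 0.0413 -0.0007] n 18 needle 1.055
 ring x 30.34 copper x pct98 -2.86 brass x pct [ 1.51 60.16 63.44]
```

View pics/s34b.png

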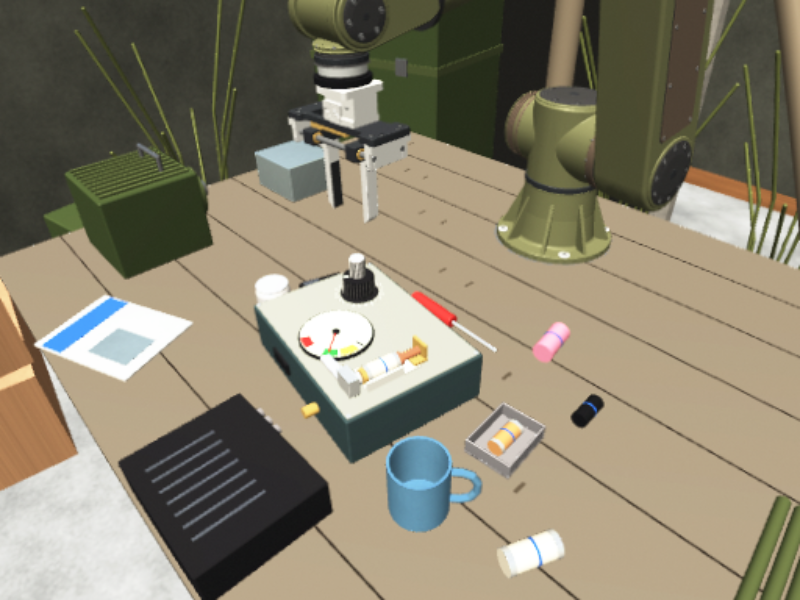

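The needle stands at (330,345) in the green band. The capacitor is clamped at about (380,367), the gripper is clear of the knobs at (350,190), and the bystanders in view look undisturbed. I'm handing the job in.

```bash
python3 -c "
from h import *
print(ctrl.close_job())"
```

```text
the job is handed in; nothing more can be done
None
```

The capacitor is clamped and the needle rests mid-green at about 1.02 rad. I handed the job in at 19.5 s; no verdict was reported.

- **Outer knob:** I turned it clockwise about 3.1 rad in one grasp. That pushed the white capacitor home, and the needle stood at about 0.53 rad, in the yellow band. It stayed there after I let go.
- **Inner knob:** I turned it clockwise about 1.12 rad, which took the needle to about 1.02 rad. I then opened the gripper and raised it about 100 mm.
- **Last checks:** After release the needle held in the green band. The force on the tool was about zero, and the bystanders in the last scene picture looked undisturbed. The mic and the connector could not be checked there.
- **A check that disagreed:** All three cameras showed the fingertips about 18 mm behind the reported TCP, not 8 mm ahead as described. I used the camera value for the grasp heights, and both grasps fitted.
- **Needle readings:** These have a small offset. The picture gave 0.039 rad at rest, which I subtracted.
- **A step I should have checked:** I sent one 0.07 rad step of the outer knob without first looking at the needle reading from the step before it. The needle stayed inside the yellow band.

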